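# Pull the old pins from a sculpture stand and take the depth of its mortise

## Task

This sculpture stand is to get a new tenon. First pull every old locating pin out of the stand against its spring catch and put the pins in the tray. Then take the depth of the centre mortise with the depth gauge: stand it across the mortise, lower the probe until it touches bottom, close the lock lever fully, and lay the locked gauge back across its saddle with the reading kept, without disturbing the jars, spool and folder nearby.

Things in the scene. Friction and masses are not known exactly. Their poses are not given: they have to be found in the camera images.
- stand: Dark hardwood sculpture stand, fixed, 150 x 190 x 80 mm (x, y, z), with a low moulded foot (166 x 206 mm, 24 mm high). Origin: centre of its underside, z up; its top is 80 mm above. In the top are a square mortise 36 x 36 mm at the centre and six square brass-lined pin sockets 22 x 22 mm at x = -52, 0, 52 and y = -64, 64 mm; sockets without a pin are open.
- mortise_mouth (a point): Centre of the mortise's mouth, on the top face of the stand. The mortise has upright walls and is 48 to 58 mm deep, differently from start to start.
- mortise_floor: The flat wooden bottom of the centre mortise, fixed, hardly visible from outside; origin on its top surface. It lies 48 to 58 mm below the stand's top; find it by touch.
- gauge: Steel depth gauge, 0.43 kg: a beam 140 mm long (its y), 26 mm wide (its x), 14 mm high, with a dark head block on its middle (34 mm in x, 40 mm in y, its top 50 mm above the beam's underside). Origin: centre of the beam's underside, z up. A square rod, the probe (10 x 10 mm), slides upright through the head at x = y = 0. The lock lever is on the head's -x face. It starts on the saddle, unlocked.
- probe (a joint): Slide of the probe rod, m: 0 fully up (tip 2 mm above the beam's underside), growing downwards to 0.062; the tip stands (value - 2 mm) below the beam. Unlocked it moves at 1.5 N and stays where left. Lifted by its knob unlocked, the rod first slides fully up, then the gauge hangs from it; when the gauge is set down so and pushed on, the beam stays and the rod goes down. Starts at 0.01 to 0.04.
- probe_tip (a point): Centre of the flat lower end of the probe rod.
- probe_knob (a point): Centre of the knob on top of the probe rod: a dark steel block 18 mm (gauge's x) by 30 mm (gauge's y), 22 mm high; grip it across the 18 mm, above the lever. It is 131 mm less the value of joint probe above the beam's underside.
- lock_lever (a joint): Quick-release cam lever, a steel flap 24 mm wide, rad: 0 open (leaning 0.5 outward), 0.5 locked (upright against the head). Its hinge line runs along the gauge's y, 21 mm in -x from the rod, 22 mm above the beam's underside. It needs 5 to 12 N at the tip and stays where left. Above 0.42 its cam holds the rod and the gauge can be carried by the knob. Starts at 0 to 0.08.
- lever_tip (a point): Upper end of the lock lever, 25 mm from its hinge line: 12 mm farther out in -x when open than when locked. The lever is best shut by pinching the head from above across the gauge's x, one finger on this end (44 to 47 mm above the beam's underside), one on the head's +x face (17 mm from the rod); the knob then stands between the fingers. Locked, the pinch is 43 mm wide, open 54 mm; the knob's top is up to 42 mm above the head.
- saddle: Light wooden saddle for the gauge, fixed: base board 110 x 150 x 12 mm with two cheeks, 70 mm long (x), 18 mm thick, at y = -50 and 50 mm. Origin: centre of its underside. The beam lies across the cheeks' tops, 82 mm above the origin, with its y along the saddle's y; lips 8 mm high leave a bed 52 mm wide for it. The rod hangs free between the cheeks.
- pin_tray: Shallow grey enamelled tray, 170 x 190 x 20 mm (x, y, z), walls 4 mm, loose, 0.6 kg. Origin: centre of its underside; inner floor 4 mm above it.
- pin_a: Brass locating pin, 0.1 to 0.16 kg, or absent; at first in the stand's socket at (-52, 64) mm, held by a sprung ball in its groove. Origin: middle of its collar's underside (on the stand's top), z up. Collar 30 x 30 x 5 mm; above it a flat grip 26 mm (its x) by 18 mm (its y) up to 41 mm above the origin; below it a square shank 20 x 20 x 46 mm. 8 to 18 N straight up pull it out.
- pin_b: Brass locating pin, 0.1 to 0.16 kg, or absent; at first in the stand's socket at (0, 64) mm, held by a sprung ball in its groove. Origin: middle of its collar's underside (on the stand's top), z up. Collar 30 x 30 x 5 mm; above it a flat grip 26 mm (its x) by 18 mm (its y) up to 41 mm above the origin; below it a square shank 20 x 20 x 46 mm. 8 to 18 N straight up pull it out.
- pin_c: Brass locating pin, 0.1 to 0.16 kg, or absent; at first in the stand's socket at (52, 64) mm, held by a sprung ball in its groove. Origin: middle of its collar's underside (on the stand's top), z up. Collar 30 x 30 x 5 mm; above it a flat grip 26 mm (its x) by 18 mm (its y) up to 41 mm above the origin; below it a square shank 20 x 20 x 46 mm. 8 to 18 N straight up pull it out.
- pin_d: Brass locating pin, 0.1 to 0.16 kg, or absent; at first in the stand's socket at (-52, -64) mm, held by a sprung ball in its groove. Origin: middle of its collar's underside (on the stand's top), z up. Collar 30 x 30 x 5 mm; above it a flat grip 26 mm (its x) by 18 mm (its y) up to 41 mm above the origin; below it a square shank 20 x 20 x 46 mm. 8 to 18 N straight up pull it out.
- pin_e: Brass locating pin, 0.1 to 0.16 kg, or absent; at first in the stand's socket at (0, -64) mm, held by a sprung ball in its groove. Origin: middle of its collar's underside (on the stand's top), z up. Collar 30 x 30 x 5 mm; above it a flat grip 26 mm (its x) by 18 mm (its y) up to 41 mm above the origin; below it a square shank 20 x 20 x 46 mm. 8 to 18 N straight up pull it out.
- pin_f: Brass locating pin, 0.1 to 0.16 kg, or absent; at first in the stand's socket at (52, -64) mm, held by a sprung ball in its groove. Origin: middle of its collar's underside (on the stand's top), z up. Collar 30 x 30 x 5 mm; above it a flat grip 26 mm (its x) by 18 mm (its y) up to 41 mm above the origin; below it a square shank 20 x 20 x 46 mm. 8 to 18 N straight up pull it out.
- size_jar: Glass jar with white lid, 60 x 60 x 75 mm, a bystander. Origin: centre of its underside.
- pigment_jar: Glass jar with black lid, 57 x 57 x 70 mm, a bystander. Origin: centre of its underside.
- thread_spool: Wooden thread spool, 39 x 39 x 58 mm, a bystander. Origin: centre of its underside.
- bone_folder: Bone folder lying flat, 22 x 140 x 9 mm, a bystander. Origin: centre of its underside.
Things that resemble listed ones, but are neither listed nor needed, are in the scene too. Leave any pink look-alike of the pin_b alone. Leave any green look-alike of the pin_d alone.

How it is judged (in metres and radians):
On the way, in this order (a step that is already met when the one before it is completed fails the run):
1. every pin that is present has been pulled and lies or stands in the tray (x of pin_a in the frame of pin_tray between -0.081 and 0.081 m and y of pin_a in the frame of pin_tray between -0.091 and 0.091 m and z of pin_a in the frame of pin_tray between 0 and 0.07 m and x of pin_b in the frame of pin_tray between -0.081 and 0.081 m and y of pin_b in the frame of pin_tray between -0.091 and 0.091 m and z of pin_b in the frame of pin_tray between 0 and 0.07 m and x of pin_c in the frame of pin_tray between -0.081 and 0.081 m and y of pin_c in the frame of pin_tray between -0.091 and 0.091 m and z of pin_c in the frame of pin_tray between 0 and 0.07 m and x of pin_d in the frame of pin_tray between -0.081 and 0.081 m and y of pin_d in the frame of pin_tray between -0.091 and 0.091 m and z of pin_d in the frame of pin_tray between 0 and 0.07 m and x of pin_e in the frame of pin_tray between -0.081 and 0.081 m and y of pin_e in the frame of pin_tray between -0.091 and 0.091 m and z of pin_e in the frame of pin_tray between 0 and 0.07 m and x of pin_f in the frame of pin_tray between -0.081 and 0.081 m and y of pin_f in the frame of pin_tray between -0.091 and 0.091 m and z of pin_f in the frame of pin_tray between 0 and 0.07 m), for 0.3 s.
2. the gauge stands flat on the stand with the lock still open and the probe touching the bottom of the mortise (z of gauge in the frame of stand between 0.077 and 0.0835 m and angle between gauge's own z axis and vertical below 0.05 rad and z of probe_tip in the frame of mortise_floor between -0.003 and 0.0015 m and x of probe_tip in the frame of mortise_floor between -0.017 and 0.017 m and y of probe_tip in the frame of mortise_floor between -0.017 and 0.017 m and value of joint lock_lever below 0.3 rad), for 0.2 s.
3. the lever is locked with the probe still on the bottom (z of gauge in the frame of stand between 0.077 and 0.0835 m and angle between gauge's own z axis and vertical below 0.05 rad and z of probe_tip in the frame of mortise_floor between -0.003 and 0.0015 m and x of probe_tip in the frame of mortise_floor between -0.017 and 0.017 m and y of probe_tip in the frame of mortise_floor between -0.017 and 0.017 m and value of joint lock_lever above 0.42 rad), for 0.2 s.
At the end, for the whole second after the job is handed in: Every pin present is in the tray and at rest; the gauge lies level across the saddle (within 30 mm of its centre each way), the lever locked (above 0.42 rad) and the probe slide still at the mortise's depth within about 2 mm (all of step 1 and linear speed of each of pin_a, pin_b, pin_c, pin_d, pin_e, pin_f, gauge below 0.02 m/s and contact force between each of pin_a, pin_b, pin_c, pin_d, pin_e, pin_f and the fingers below 0.1 N and z of gauge in the frame of saddle between 0.078 and 0.086 m and x of gauge in the frame of saddle between -0.03 and 0.03 m and y of gauge in the frame of saddle between -0.03 and 0.03 m and angle between gauge's own z axis and vertical below 0.08 rad and value of joint lock_lever above 0.42 rad and ((z of mortise_floor in the frame of stand between 0.03199 and 0.03301 m and value of joint probe between 0.0475 and 0.0515 m) or (z of mortise_floor in the frame of stand between 0.03099 and 0.03201 m and value of joint probe between 0.0485 and 0.0525 m) or (z of mortise_floor in the frame of stand between 0.02999 and 0.03101 m and value of joint probe between 0.0495 and 0.0535 m) or (z of mortise_floor in the frame of stand between 0.02899 and 0.03001 m and value of joint probe between 0.0505 and 0.0545 m) or (z of mortise_floor in the frame of stand between 0.02799 and 0.02901 m and value of joint probe between 0.0515 and 0.0555 m) or (z of mortise_floor in the frame of stand between 0.02699 and 0.02801 m and value of joint probe between 0.0525 and 0.0565 m) or (z of mortise_floor in the frame of stand between 0.02599 and 0.02701 m and value of joint probe between 0.0535 and 0.0575 m) or (z of mortise_floor in the frame of stand between 0.02499 and 0.02601 m and value of joint probe between 0.0545 and 0.0585 m) or (z of mortise_floor in the frame of stand between 0.02399 and 0.02501 m and value of joint probe between 0.0555 and 0.0595 m) or (z of mortise_floor in the frame of stand between 0.02299 and 0.02401 m and value of joint probe between 0.0565 and 0.0605 m) or (z of mortise_floor in the frame of stand between 0.02199 and 0.02301 m and value of joint probe between 0.0575 and 0.0615 m))); the robot touches nothing.
It fails at once if the large jar is pushed more than 30 mm away or knocked over (distance of size_jar from where it was at the start of the episode above 0.03 m or angle between size_jar's own z axis and vertical above 0.5 rad).
It fails at once if the pigment jar is pushed more than 30 mm away or knocked over (distance of pigment_jar from where it was at the start of the episode above 0.03 m or angle between pigment_jar's own z axis and vertical above 0.5 rad).
It fails at once if the thread spool is pushed more than 30 mm away or knocked over (distance of thread_spool from where it was at the start of the episode above 0.03 m or angle between thread_spool's own z axis and vertical above 0.5 rad).
It fails at once if the bone folder is pushed more than 30 mm away or knocked over (distance of bone_folder from where it was at the start of the episode above 0.03 m or angle between bone_folder's own z axis and vertical above 0.5 rad).
Of pin_a, pin_b, pin_c, pin_d, pin_e, pin_f only 4 to 6 are there at a start; the rules pass over those that are not, and their reading is None.
At some moment in a run one of pin_tray may be knocked a few centimetres aside while the robot is not near it.
It also fails if it takes over 210 s, if anything falls off the work surface, if the arm or the gripper's body presses on something with over 40 N, if the wrist force passes 120 N, or if a joint passes its speed limit or range.

## Robot

A 6-joint arm with a two-finger parallel gripper is mounted at the origin on a cart in front of the work surface, level with it; the furniture and walls round the work are solid. World frame = base frame: x ahead of the robot, y to its left, z up, the work surface at z = 0. Lengths are in mm, angles in rad, forces in N, time in s.
With the tool pointing down it reaches from about 250 to 800 mm from the base axis. Payload 8.5 kg.
Tool frame: the origin (TCP) lies between the finger pads; the fingertips stand 11 mm ahead of it and the grasp point (between the pads) lies 8 mm behind it (finger_overhang is the distance from the TCP to the fingertips, in mm); z points along the fingers, y is the direction in which the jaws open and shut (so a half turn about z gives the same grasp; the last joint's range is limited). The gripper opens to 85 mm and grips with 20 to 120 N. Pads are 22 mm wide; open, the fingers measure 114 mm over their backs; the gripper's body (76 mm by 85 mm) begins 54 mm behind the grasp point. The pads swing forward as they close: fully open they stand 13 mm farther back than shut.
Start: joints at [1.115, 0.238, -0.013, 1.319, 0, 1.571], TCP at [231.074, 471.365, 242.276] pointing down, gripper open.
Joint ranges: [-2.66, 2.66], [-1.03, 1.9], [-1.14, 1.46], [-1.82, 2.27], [-1.45, 1.34], [-3.14, 3.14]. Speed limits (rad/s): [2.22, 2.22, 2.79, 3.14, 3.14, 3.14].

## Interface

Orientations are given as a 3x3 rotation matrix whose columns are the frame's x, y, z axes.
In Python, from workcell import * gives the robot as it stands.
- The arm moves only by the shell command python3 -m handwheel 'ROWS' [FORCE]. ROWS is JSON, a list of rows, each an object of numbers: "wx", "wy", "wz": the turn, a rotation vector about the tool's x, y, z in rad; "dx", "dy", "dz": the shift along the tool's x, y, z in cm; "gripper": the closure, from 0 (fully open) to 1 (shut). A call has 1 to 10 rows; each row is the pose to reach, as a shift and turn from the pose commanded when the call began, along the tool's axes at that moment; what a row does not reach only later rows make up. A row lasts 1/10 s, in which the tool goes at most 50 mm and 8.59 degrees, less where a joint would pass 70% of its speed; a pose out of reach is approached as far as the arm can. A call with a gripper value outside its range is refused whole. The fingers move at their own pace and stop on an object; FORCE is the grip in N (left out, the last holds). Time passes only in rows, so rows that repeat a pose let the fingers close. It gives the time, the measured TCP pose, the force and the opening at its end, in the units of the state.
- observe(): the state, without advancing time (a new reading comes with each control period).
- snapshot(name): name is "scene" or "top" or "wrist"; returns (picture, depth): 384x512x3 uint8, red, green, blue; 384x512 float32, mm along the optical axis (not along the pixel's ray), 0 where there is no reading.
- calibration(name): a dict with "fx", "fy", "cx", "cy" (pixels), "extrinsics" (4x4, takes a point from camera to world coordinates); the wrist camera has in their place "mount" (4x4, takes a point from camera to tool coordinates, whose origin is the TCP and whose axes are the flange's). Camera axes: x right, y up, looking along -z (the intrinsics and any distortion apply to the point x, -y, -z); pixel columns grow to the right and rows downward; lengths in mm; the calibration is good to about 2 mm. A picture is of the moment at which its call begins: read the wrist's pose just before it. calibration takes no time and is no camera call.
- hand_in(): hands the job in, once; it reports no verdict.
The state is a dict: "clock": time; "joint_positions": joint angles; "dq": joint speeds; "joint_torque": joint torques, N m; "tcp_pos": TCP position; "ee_rot": TCP orientation; "wrist_force": force on the tool from outside, world axes, zero at the start; "torque": the same for the moment, N m; "grip_width": finger opening in mm.
Only numpy, scipy, OpenCV 4.12 (cv2) and the standard library are available. Lean on these libraries where they do the work, as an engineer would, in place of code of your own. Each camera call takes 0.05 s, during which the arm holds its last target.

## Working session

There is one attempt and no reset: what is moved stays moved. The work goes in short steps, Python scripts to look and compute and a shell command to move; the robot and the scene stay as the last step left them, time stands still between calls to the robot, and variables do not carry over. Pictures are saved under pics/ and viewed, and the job is handed in when it is done.

```bash
ls; mkdir -p pics
python3 - <<'E'
from workcell import *
import cv2,numpy as np
s=observe();print(s)
for n in ["scene","top","wrist"]:
    p,d=snapshot(n);cv2.imwrite(f"pics/{n}0.png",cv2.cvtColor(p,cv2.COLOR_RGB2BGR));np.save(f"pics/{n}0.npy",d)
    print(n,calibration(n))
E
```

```text
pics
{'clock': 0.0, 'joint_positions': array([ 1.11500731e+00,  2.38793083e-01, -1.42454536e-02,  1.31918241e+00,
        1.72964034e-05,  1.57080178e+00]), 'dq': array([-0.00135728, -0.00059385, -0.00067576, -0.00134831,  0.00079048,
       -0.00152742]), 'joint_torque': array([-2.29502757e-04, -5.38780475e+01,  3.46439016e+01,  1.83747977e-02,
       -1.30402414e-04, -2.46402135e-05]), 'tcp_pos': array([230.91460764, 471.05923498, 241.67457545]), 'ee_rot': array([[-8.97911596e-01,  4.40175367e-01, -6.42608560e-04],
       [ 4.40175835e-01,  8.97910695e-01, -1.27157610e-03],
       [ 1.72886213e-05, -1.42462369e-03, -9.99998985e-01]]), 'wrist_force': array([ 0.3425379 , -0.58003537,  0.25005709]), 'torque': array([ 0.01668919, -0.00596983, -0.00460248]), 'grip_width': 85.63573087983703}
scene {'fx': 466.1257970589979, 'fy': 466.1257970589979, 'cx': 254.39545225248995, 'cy': 187.05092323035365, 'extrinsics': array([[ 5.51847263e-01,  4.54689216e-01, -6.99086773e-01,
        -3.06579925e+02],
       [-8.33880578e-01,  3.11294341e-01, -4.55783955e-01,
        -5.58024564e+02],
       [
[... 388 characters left out ...]
424e-01, -1.15694869e-02, -1.00640753e-02,
        -9.93769091e-01],
       [-1.14381757e-02,  1.25598962e-01,  9.92015156e-01,
         1.34504089e+03],
       [ 0.00000000e+00,  0.00000000e+00,  0.00000000e+00,
         1.00000000e+00]])}
wrist {'fx': 279.8711932676579, 'fy': 279.8711932676579, 'cx': 254.85445871792317, 'cy': 191.78258641401843, 'mount': array([[ 2.69819196e-04,  9.62939074e-01,  2.69718868e-01,
         6.76964517e+01],
       [ 9.99999950e-01, -3.04791755e-04,  8.77829128e-05,
         6.22071837e-01],
       [ 1.66737684e-04,  2.69718831e-01, -9.62939107e-01,
        -1.29325166e+02],
       [ 0.00000000e+00,  0.00000000e+00,  0.00000000e+00,
         1.00000000e+00]])}
```

View pics/scene0.png

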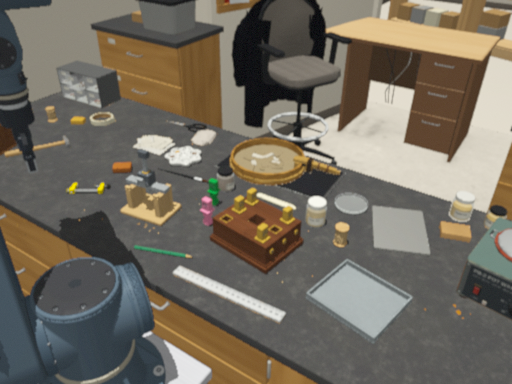

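View pics/top0.png

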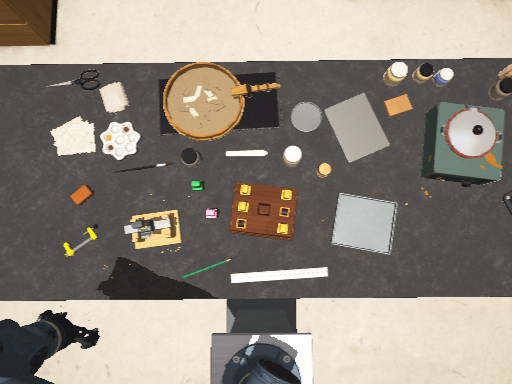

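View pics/wrist0.png

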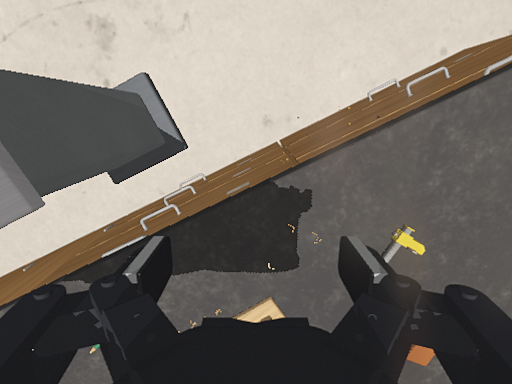

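The top view shows the stand near (264,210), the gauge on its saddle near (152,228) and the tray near (364,222). A pink look-alike stands at (211,212) and a green one at (197,185), both off the stand. I'll measure with depth and enlarge.

```bash
cat > h.py <<'E'
from workcell import *
import cv2,numpy as np
def world(name,d,s=None):
    c=calibration(name)
    v,u=np.mgrid[0:384,0:512]
    x=(u-c['cx'])/c['fx']*d; y=-(v-c['cy'])/c['fy']*d
    P=np.stack([x,y,-d,np.ones_like(d)],-1)
    if name=='wrist':
        T=np.eye(4);T[:3,:3]=s['ee_rot'];T[:3,3]=s['tcp_pos']; E=T@c['mount']
    else: E=c['extrinsics']
    W=(P@E.T)[...,:3]; W[d<=0]=np.nan
    return W
def proj(name,p,s=None):
    c=calibration(name)
    if name=='wrist':
        T=np.eye(4);T[:3,:3]=s['ee_rot'];T[:3,3]=s['tcp_pos']; E=T@c['mount']
    else: E=c['extrinsics']
    q=np.linalg.inv(E)@np.append(p,1)
    return c['cx']+c['fx']*q[0]/-q[2], c['cy']-c['fy']*q[1]/-q[2]
def crop(p,x0,x1,y0,y1,k,fn):
    cv2.imwrite(fn,cv2.cvtColor(cv2.resize(p[y0:y1,x0:x1],None,fx=k,fy=k,interpolation=cv2.INTER_CUBIC),cv2.COLOR_RGB2BGR))
E
python3 - <<'E'
from h import *
p=cv2.cvtColor(cv2.imread('pics/top0.png'),cv2.COLOR_BGR2RGB)
crop(p,180,310,170,250,6,'pics/c1.png'); crop(p,100,230,170,260,6,'pics/c2.png')
d=np.load('pics/top0.npy');W=world('top',d)
q=cv2.cvtColor(cv2.imread('pics/scene0.png'),cv2.COLOR_BGR2RGB)
crop(q,190,320,170,270,6,'pics/c3.png');crop(q,110,240,140,240,6,'pics/c4.png')
def show(n,u,v): print(n,np.round(W[v,u],0))
for n,u,v in [('tray',364,222),('gaugehead',150,228),('jar',291,155),('pjar',190,156),('spool',324,170),('folder',246,153),('pink',211,212),('green',197,185),('mort',264,210),('standtop',280,205)]: show(n,u,v)
z=W[...,2]
# stand top rect
for nm,lo,hi,win in [('stand',70,90,(225,305,175,245)),('pintops',108,130,(225,305,175,245)),('saddle/beam',70,115,(110,195,200,260))]:
    x0,x1,y0,y1=win
    m=(z>lo)&(z<hi);mm=np.zeros_like(m);mm[y0:y1,x0:x1]=m[y0:y1,x0:x1]
    n,l,st,ce=cv2.connectedComponentsWithStats(mm.astype(np.uint8))
    for i in range(1,n):
        if st[i,4]>8:
            pts=W[l==i]; r=cv2.minAreaRect(pts[:,:2].astype(np.float32)); print(nm,st[i,4],np.round(pts.mean(0),1),np.round(r[0],1),np.round(r[1],1),round(r[2],1),'z',np.round(np.median(pts[:,2]),1))
E
```

```text
tray [ 502. -338.    3.]
gaugehead [484. 325. 133.]
jar [ 712. -100.   73.]
pjar [713. 219.  72.]
spool [ 665. -205.   60.]
folder [736.  44.   6.]
pink [533. 150.  91.]
green [618. 194.  85.]
mort [544. -13.  20.]
standtop [553. -62.  82.]
stand 2502 [540.5  -9.8  79.6] [541.9  -9.8] [189.9 150.5] 82.5 z 79.4
pintops 53 [601.4  46.4 119.3] [601.6  46.4] [17.8 25.5] 79.1 z 119.2
pintops 53 [583.9 -79.7 119.2] [584.6 -80.4] [18.1 24.7] 78.3 z 119.2
pintops 54 [550.2  53.5 119.4] [550.8  53.5] [17.9 25. ] 87.6 z 119.6
pintops 55 [480.8 -66.1 118.7] [480.7 -65.4] [17.8 24.1] 88.6 z 118.8
saddle/beam 289 [492.4 301.5  93.2] [497.  313.7] [81.6 70.5] 81.9 z 94.1
saddle/beam 20 [511.5 390.1  88.1] [511.4 390.8] [ 6.6 15.5] 3.4 z 89.9
saddle/beam 150 [473.  392.4  90. ] [474.6 390.9] [60.  33.6] 38.5 z 92.3
```

View pics/c1.png

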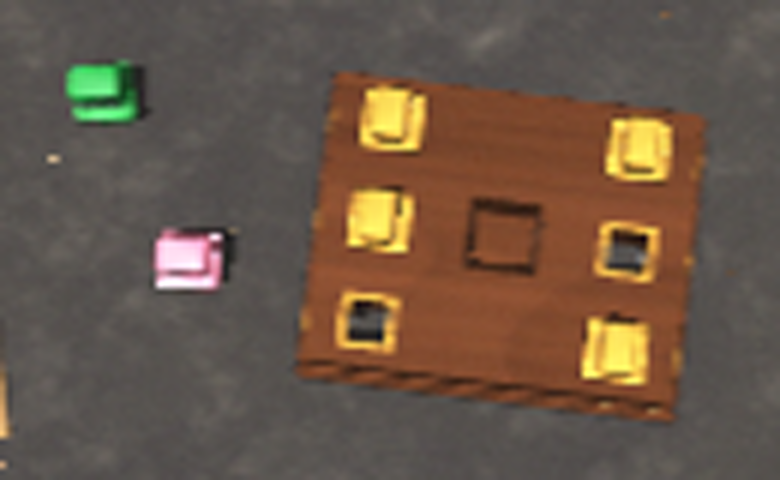

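View pics/c2.png

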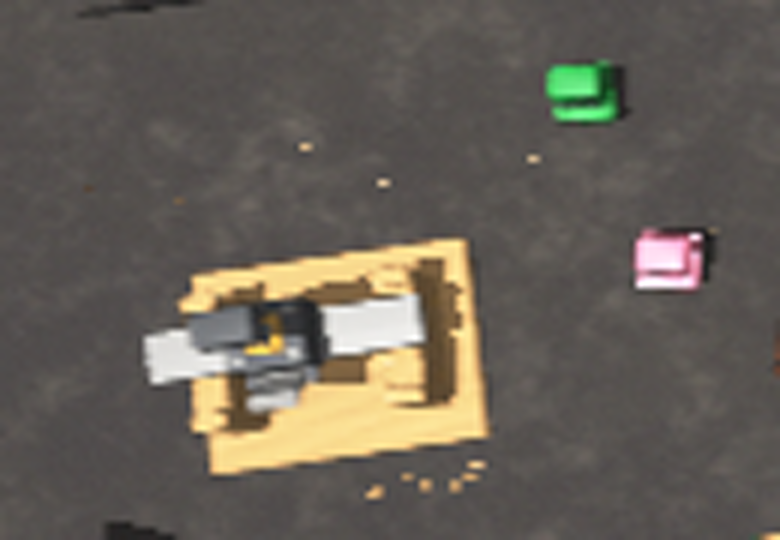

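View pics/c3.png

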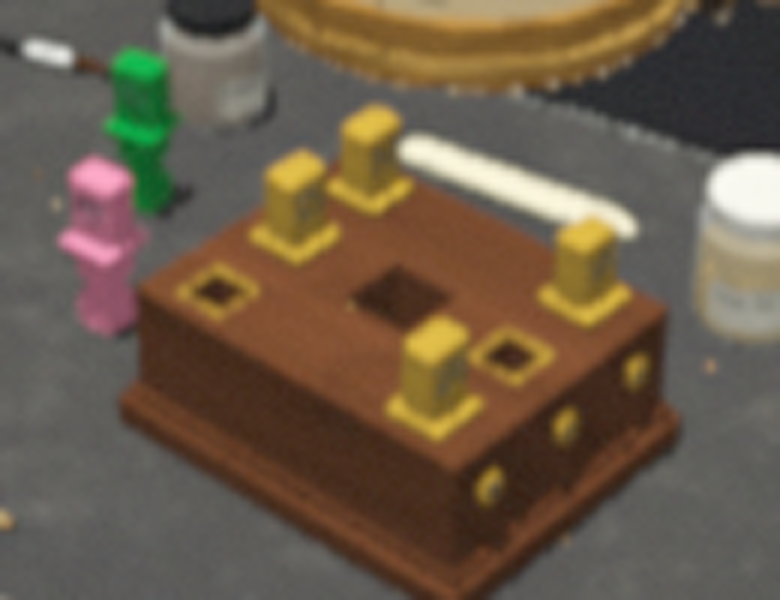

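View pics/c4.png

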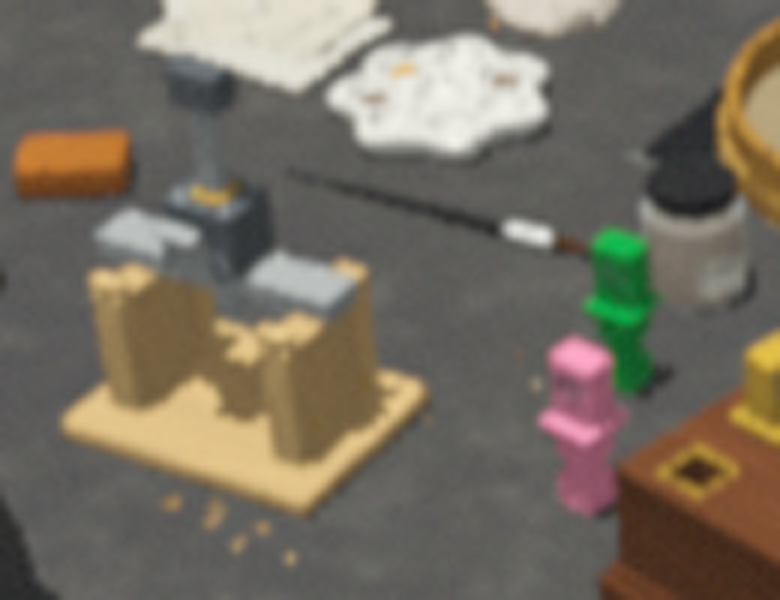

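Four pins (c, b, f, d as fitted) stand in the stand; the sockets at a and e are open. The pink and green pins stand on the table and I leave them. Next I hover with the wrist camera over the stand.

```bash
cat >> h.py <<'E'
from scipy.spatial.transform import Rotation as R
def plan(pos,yaw_y=None):
    """rotvec and shift (cm) in present tool axes; yaw_y deg = world direction of tool y, tool down"""
    s=observe();A=s['ee_rot']
    d=A.T@(np.array(pos)-s['tcp_pos'])/10
    out='d=%.2f %.2f %.2f cm'%tuple(d)
    if yaw_y is not None:
        a=np.radians(yaw_y);y=np.array([np.cos(a),np.sin(a),0]);z=np.array([0,0,-1.]);x=np.cross(y,z)
        w=R.from_matrix(A.T@np.stack([x,y,z],1)).as_rotvec(); out+='  w=%.3f %.3f %.3f'%tuple(w)
    print(out,'| tcp',np.round(s['tcp_pos'],1),'F',np.round(s['wrist_force'],1),'grip',round(s['grip_width'],1),'t',round(s['clock'],2))
E
python3 -c "
from h import *
plan([541,-10,290],82.3)"
```

```text
d=-49.02 -29.56 -4.78 cm  w=-0.001 -0.000 -0.321 | tcp [231.  471.1 241.8] F [-0.2 -0.2  0.8] grip 85.6 t 0.15
```

```bash
python3 -m handwheel '[{"dx":-2,"dy":-1,"dz":-4},{"dx":-5,"dy":-3,"dz":-4.8,"wz":-0.05},{"dx":-9,"dy":-5.5,"dz":-4.8,"wz":-0.1},{"dx":-13,"dy":-8,"dz":-4.8,"wz":-0.15},{"dx":-17,"dy":-10.5,"dz":-4.8,"wz":-0.2},{"dx":-21,"dy":-13,"dz":-4.8,"wz":-0.25},{"dx":-25,"dy":-15.5,"dz":-4.8,"wz":-0.3},{"dx":-29,"dy":-18,"dz":-4.8,"wz":-0.32},{"dx":-33,"dy":-20.5,"dz":-4.8,"wz":-0.32},{"dx":-37,"dy":-23,"dz":-4.8,"wz":-0.32}]'
python3 -c "
from h import *
plan([541,-10,290],82.3)"
```

```text
d=-49.02 -29.56 -4.78 cm  w=-0.001 -0.000 -0.321 | tcp [231.  471.1 241.8] F [-0.2 -0.2  0.8] grip 85.6 t 0.15invalid input at $[0]: expected keys wx, wy, wz, dx, dy, dz, gripper
```

```bash
python3 -m handwheel '[{"wx":0,"wy":0,"wz":0,"dx":-2,"dy":-1,"dz":-4,"gripper":0},{"wx":0,"wy":0,"wz":-0.05,"dx":-5,"dy":-3,"dz":-4.8,"gripper":0},{"wx":0,"wy":0,"wz":-0.1,"dx":-9,"dy":-5.5,"dz":-4.8,"gripper":0},{"wx":0,"wy":0,"wz":-0.15,"dx":-13,"dy":-8,"dz":-4.8,"gripper":0},{"wx":0,"wy":0,"wz":-0.2,"dx":-17,"dy":-10.5,"dz":-4.8,"gripper":0},{"wx":0,"wy":0,"wz":-0.25,"dx":-21,"dy":-13,"dz":-4.8,"gripper":0},{"wx":0,"wy":0,"wz":-0.3,"dx":-25,"dy":-15.5,"dz":-4.8,"gripper":0},{"wx":0,"wy":0,"wz":-0.32,"dx":-29,"dy":-18,"dz":-4.8,"gripper":0},{"wx":0,"wy":0,"wz":-0.32,"dx":-33,"dy":-20.5,"dz":-4.8,"gripper":0},{"wx":0,"wy":0,"wz":-0.32,"dx":-37,"dy":-23,"dz":-4.8,"gripper":0}]'
python3 -c "
from h import *
plan([541,-10,290],82.3)"
```

```text
clock: 1.15
tcp_pos: [462.6, 100.1, 290.3]
ee_rot: [[-0.991, 0.135, -0.0], [0.135, 0.991, 0.0], [0.0, 0.0, -1.0]]
wrist_force: [0.2, 1.5, -0.8]
grip_width: 85.3
d=-9.26 -9.85 0.03 cm  w=0.000 -0.000 -0.001 | tcp [462.6 100.1 290.3] F [ 0.2  1.5 -0.8] grip 85.3 t 1.15
```

```bash
python3 -m handwheel '[{"wx":0,"wy":0,"wz":0,"dx":-3,"dy":-3.5,"dz":0,"gripper":0},{"wx":0,"wy":0,"wz":0,"dx":-6.5,"dy":-7,"dz":0,"gripper":0},{"wx":0,"wy":0,"wz":0,"dx":-9,"dy":-9.5,"dz":0,"gripper":0},{"wx":0,"wy":0,"wz":0,"dx":-9,"dy":-9.5,"dz":0,"gripper":0},{"wx":0,"wy":0,"wz":0,"dx":-9,"dy":-9.5,"dz":0,"gripper":0}]'
cat > look.py <<'E'
from h import *
import sys
# wrist snapshot; report components of height slab
nm=sys.argv[1]
s=observe();p,d=snapshot('wrist');W=world('wrist',d,s)
np.savez('pics/'+nm+'.npz',d=d,W=W,**{k:s[k] for k in('tcp_pos','ee_rot')})
cv2.imwrite('pics/'+nm+'.png',cv2.cvtColor(p,cv2.COLOR_RGB2BGR))
for a in sys.argv[2:]:
    lo,hi,mn=map(float,a.split(','))
    m=(W[...,2]>lo)&(W[...,2]<hi)
    n,l,st,ce=cv2.connectedComponentsWithStats(m.astype(np.uint8))
    for i in range(1,n):
        if st[i,4]>mn:
            P=W[l==i];r=cv2.minAreaRect(P[:,:2].astype(np.float32))
            print(a,'px',np.round(ce[i]),st[i,4],'rect c',np.round(r[0],1),'sz',np.round(r[1],1),'ang',round(r[2],1),'z',np.round(np.median(P[:,2]),1))
E
python3 look.py w1 112,130,60 72,86,1500; python3 -c "
from h import *
plan([541,-10,290],82.3)"
```

```text
clock: 1.65
tcp_pos: [538.3, -5.0, 289.6]
ee_rot: [[-0.991, 0.137, -0.002], [0.137, 0.991, 0.0], [0.002, -0.0, -1.0]]
wrist_force: [-1.0, -0.3, 0.5]
grip_width: 85.1
112,130,60 px [188. 132.] 428 rect c [480.3 -68.9] sz [18.4 25. ] ang 82.1 z 118.3
112,130,60 px [306. 179.] 370 rect c [548.4  51. ] sz [18.1 25.2] ang 81.7 z 118.2
112,130,60 px [194. 223.] 343 rect c [583.2 -82.5] sz [18.3 25.6] ang 81.3 z 118.3
112,130,60 px [304. 223.] 341 rect c [599.8  44. ] sz [17.8 25.4] ang 83.6 z 118.2
72,86,1500 px [249. 167.] 14898 rect c [540.7 -12.6] sz [190.5 150.3] ang 82.5 z 77.7
d=-0.38 -0.53 -0.01 cm  w=0.000 -0.001 -0.002 | tcp [537.9  -4.2 289.9] F [-0.3  0.1 -0.2] grip 85.2 t 1.7
```

View pics/w1.png

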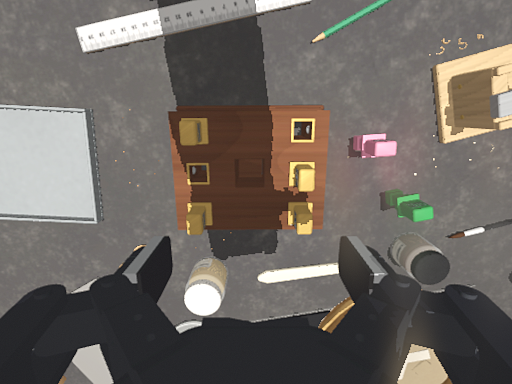

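The wrist view shows pins at (192,131), (304,177), (200,217) and (301,217), with open sockets at (303,130) and (198,174). Wrist and top agree within 2–3 mm. I go to pin d first.

```bash
python3 -c "
from h import *
plan([480.5,-67.5,170],82.3)"
```

```text
d=4.81 -7.05 12.00 cm  w=0.000 -0.001 -0.002 | tcp [537.9  -4.2 289.9] F [-0.3  0.1 -0.2] grip 85.2 t 1.7
```

```bash
python3 -m handwheel '[{"wx":0,"wy":0,"wz":0,"dx":1.5,"dy":-2.5,"dz":3,"gripper":0},{"wx":0,"wy":0,"wz":0,"dx":3,"dy":-5,"dz":7,"gripper":0},{"wx":0,"wy":0,"wz":0,"dx":4.8,"dy":-7,"dz":11,"gripper":0},{"wx":0,"wy":0,"wz":0,"dx":4.8,"dy":-7,"dz":12,"gripper":0},{"wx":0,"wy":0,"wz":0,"dx":4.8,"dy":-7,"dz":12,"gripper":0},{"wx":0,"wy":0,"wz":0,"dx":4.8,"dy":-7,"dz":12,"gripper":0}]'
python3 look.py w2 112,130,60 81,90,60; python3 -c "
from h import *
plan([480.5,-67.5,170],82.3)"
```

```text
clock: 2.3
tcp_pos: [482.6, -66.3, 171.8]
ee_rot: [[-0.991, 0.134, 0.002], [0.134, 0.991, -0.0], [-0.002, 0.0, -1.0]]
wrist_force: [0.9, -0.1, -0.1]
grip_width: 85.2
112,130,60 px [250. 210.] 931 rect c [480.3 -68.8] sz [17.8 26.2] ang 82.5 z 118.3
112,130,60 px [422. 272.] 706 rect c [547.6  50.7] sz [17.9 24.5] ang 81.9 z 118.2
112,130,60 px [252. 319.] 89 rect c [570.9 -80.4] sz [16.9  3. ] ang 78.5 z 114.3
81,90,60 px [252. 192.] 544 rect c [480.6 -68.8] sz [29.9 30.4] ang 82.1 z 82.7
81,90,60 px [508. 223.] 113 rect c [531.  141.6] sz [ 4.7 16.7] ang 86.4 z 82.9
81,90,60 px [395. 247.] 465 rect c [545.8  51. ] sz [30.2 24.7] ang 80.9 z 82.8
81,90,60 px [252. 301.] 493 rect c [583.4 -82.6] sz [30.  30.6] ang 81.4 z 82.8
d=0.24 -0.14 0.20 cm  w=0.000 0.003 -0.000 | tcp [483.  -66.4 172. ] F [-0.8  0.3  0.4] grip 85.3 t 2.35
```

View pics/w2.png

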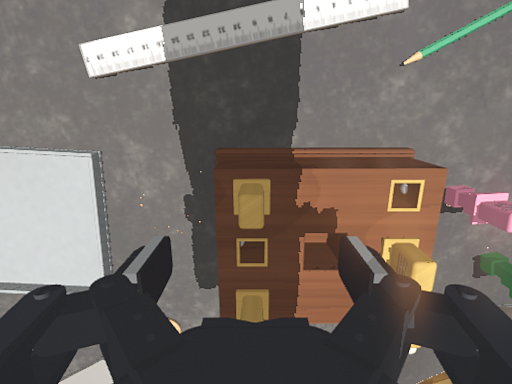

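```bash
python3 -c "
from h import *
plan([480.4,-68.3,102],82.3)"
python3 -m handwheel '[{"wx":0,"wy":0,"wz":0,"dx":0.2,"dy":-0.3,"dz":2,"gripper":0},{"wx":0,"wy":0,"wz":0,"dx":0.2,"dy":-0.3,"dz":4.5,"gripper":0},{"wx":0,"wy":0,"wz":0,"dx":0.2,"dy":-0.3,"dz":6,"gripper":0},{"wx":0,"wy":0,"wz":0,"dx":0.2,"dy":-0.3,"dz":7,"gripper":0},{"wx":0,"wy":0,"wz":0,"dx":0.2,"dy":-0.3,"dz":7,"gripper":0}]' 40; python3 -c "
from h import *
plan([480.4,-68.3,102],82.3)"
```

```text
d=0.26 -0.22 7.00 cm  w=0.000 0.003 -0.000 | tcp [483.  -66.4 172. ] F [-0.8  0.3  0.4] grip 85.3 t 2.35
clock: 2.85
tcp_pos: [479.5, -69.4, 100.2]
ee_rot: [[-0.991, 0.135, -0.0], [0.135, 0.991, -0.0], [0.0, -0.0, -1.0]]
wrist_force: [-0.7, 0.1, 0.4]
grip_width: 85.5
d=-0.08 0.13 -0.18 cm  w=-0.000 -0.000 -0.001 | tcp [479.5 -69.4 100.2] F [-0.7  0.1  0.4] grip 85.5 t 2.85
```

```bash
python3 -m handwheel '[{"wx":0,"wy":0,"wz":0,"dx":0,"dy":0.1,"dz":-0.1,"gripper":0.6},{"wx":0,"wy":0,"wz":0,"dx":0,"dy":0.1,"dz":-0.1,"gripper":0.75},{"wx":0,"wy":0,"wz":0,"dx":0,"dy":0.1,"dz":-0.1,"gripper":1},{"wx":0,"wy":0,"wz":0,"dx":0,"dy":0.1,"dz":-0.1,"gripper":1},{"wx":0,"wy":0,"wz":0,"dx":0,"dy":0.1,"dz":-0.1,"gripper":1},{"wx":0,"wy":0,"wz":0,"dx":0,"dy":0.1,"dz":-0.1,"gripper":1},{"wx":0,"wy":0,"wz":0,"dx":0,"dy":0.1,"dz":-0.1,"gripper":1}]' 40; python3 -c "
from h import *
plan([480.4,-68.3,102],82.3)"
```

```text
clock: 3.55
tcp_pos: [479.3, -69.0, 101.7]
ee_rot: [[-0.991, 0.135, 0.001], [0.135, 0.991, -0.0], [-0.001, -0.0, -1.0]]
wrist_force: [-1.0, 0.4, 6.5]
grip_width: 17.6
d=-0.10 0.08 -0.03 cm  w=-0.000 0.001 -0.001 | tcp [479.3 -69.  101.7] F [-1.   0.4  6.5] grip 17.6 t 3.55
```

```bash
python3 -m handwheel '[{"wx":0,"wy":0,"wz":0,"dx":0,"dy":0,"dz":0,"gripper":1},{"wx":0,"wy":0,"wz":0,"dx":0,"dy":0,"dz":-0.4,"gripper":1},{"wx":0,"wy":0,"wz":0,"dx":0,"dy":0,"dz":-1,"gripper":1},{"wx":0,"wy":0,"wz":0,"dx":0,"dy":0,"dz":-2,"gripper":1},{"wx":0,"wy":0,"wz":0,"dx":0,"dy":0,"dz":-3.5,"gripper":1},{"wx":0,"wy":0,"wz":0,"dx":0,"dy":0,"dz":-5,"gripper":1},{"wx":0,"wy":0,"wz":0,"dx":0,"dy":0,"dz":-7,"gripper":1},{"wx":0,"wy":0,"wz":0,"dx":0,"dy":0,"dz":-9,"gripper":1},{"wx":0,"wy":0,"wz":0,"dx":0,"dy":0,"dz":-10,"gripper":1}]' 60; python3 look.py w3;python3 - <<'E'
from h import *
p,d=snapshot('top');np.save('pics/t3.npy',d);cv2.imwrite('pics/t3.png',cv2.cvtColor(p,cv2.COLOR_RGB2BGR))
W=world('top',d);
m=np.zeros((384,512),np.uint8)
hsv=cv2.cvtColor(p,cv2.COLOR_RGB2HSV)
w=(W[...,2]>13)&(W[...,2]<40);m[185:262,322:402]=w[185:262,322:402]
P=W[m>0];r=cv2.minAreaRect(P[:,:2].astype(np.float32));print(len(P),r)
plan([480.4,-68.3,202],82.3)
E
```

```text
clock: 4.45
tcp_pos: [479.6, -69.1, 203.0]
ee_rot: [[-0.991, 0.135, 0.002], [0.135, 0.991, -0.001], [-0.002, -0.0, -1.0]]
wrist_force: [-0.3, -0.7, -1.6]
grip_width: 17.2
306 ((498.8399658203125, -333.9495849609375), (191.58578491210938, 170.38682556152344), 79.36400604248047)
d=-0.05 0.09 0.05 cm  w=-0.000 0.002 -0.001 | tcp [479.8 -69.1 202.5] F [-0.3  0.8 -1.4] grip 17.0 t 4.55
```

View pics/t3.png

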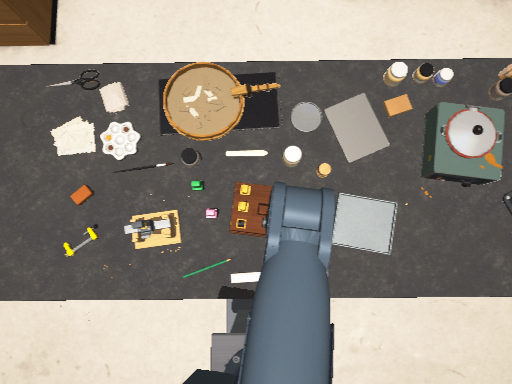

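View pics/w3.png

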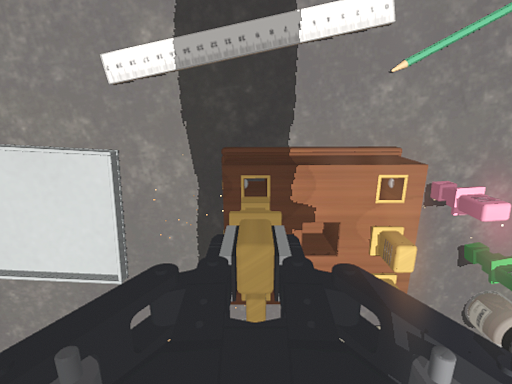

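Pin d is held, with its shank hanging clear at about (256,240) in the wrist view. The tray is at about (499,-334) with yaw -10.6°. Carrying pin d to its near-right part.

```bash
python3 -c "
from h import *
plan([451.2,-370.9,180],82.3)"
```

```text
d=-1.25 -30.29 2.26 cm  w=-0.000 0.002 -0.001 | tcp [479.8 -69.1 202.5] F [-0.3  0.8 -1.4] grip 17.0 t 4.55
```

```bash
python3 -m handwheel '[{"wx":0,"wy":0,"wz":0,"dx":-0.1,"dy":-2,"dz":0,"gripper":1},{"wx":0,"wy":0,"wz":0,"dx":-0.2,"dy":-5.5,"dz":0,"gripper":1},{"wx":0,"wy":0,"wz":0,"dx":-0.5,"dy":-10,"dz":0,"gripper":1},{"wx":0,"wy":0,"wz":0,"dx":-0.7,"dy":-14.5,"dz":0,"gripper":1},{"wx":0,"wy":0,"wz":0,"dx":-1,"dy":-19,"dz":0,"gripper":1},{"wx":0,"wy":0,"wz":0,"dx":-1.2,"dy":-23.5,"dz":0,"gripper":1},{"wx":0,"wy":0,"wz":0,"dx":-1.2,"dy":-27,"dz":1,"gripper":1},{"wx":0,"wy":0,"wz":0,"dx":-1.2,"dy":-30.3,"dz":2,"gripper":1},{"wx":0,"wy":0,"wz":0,"dx":-1.2,"dy":-30.3,"dz":2.3,"gripper":1},{"wx":0,"wy":0,"wz":0,"dx":-1.2,"dy":-30.3,"dz":2.3,"gripper":1}]' ; python3 look.py w4;python3 -c "
from h import *
plan([451.2,-370.9,73],82.3)"
```

```text
clock: 5.55
tcp_pos: [448.9, -370.6, 176.4]
ee_rot: [[-0.991, 0.137, -0.003], [0.137, 0.991, 0.002], [0.003, 0.002, -1.0]]
wrist_force: [-0.7, 0.1, -2.0]
grip_width: 16.9
d=-0.21 -0.07 10.42 cm  w=0.001 -0.002 -0.002 | tcp [ 449.4 -370.1  177.2] F [-0.1 -0.1 -0.8] grip 17.1 t 5.6
```

View pics/w4.png

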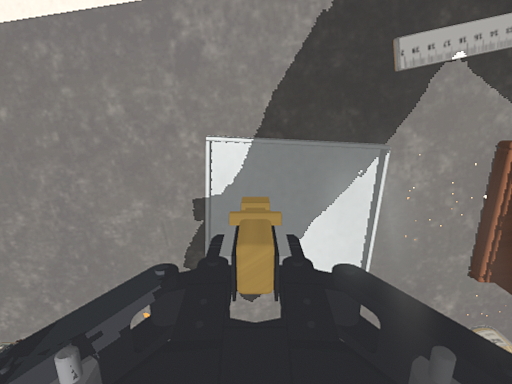

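The tray, at (207–388, 138–270), lies under the pin. Lowering.

```bash
python3 -m handwheel '[{"wx":0,"wy":0,"wz":0,"dx":-0.2,"dy":0,"dz":2.5,"gripper":1},{"wx":0,"wy":0,"wz":0,"dx":-0.2,"dy":0,"dz":5,"gripper":1},{"wx":0,"wy":0,"wz":0,"dx":-0.2,"dy":0,"dz":7.5,"gripper":1},{"wx":0,"wy":0,"wz":0,"dx":-0.2,"dy":0,"dz":9,"gripper":1},{"wx":0,"wy":0,"wz":0,"dx":-0.2,"dy":0,"dz":9.7,"gripper":1},{"wx":0,"wy":0,"wz":0,"dx":-0.2,"dy":0,"dz":10.1,"gripper":1},{"wx":0,"wy":0,"wz":0,"dx":-0.2,"dy":0,"dz":10.1,"gripper":1}]' ; python3 -c "
from h import *
plan([451.2,-370.9,73],82.3)"
```

```text
clock: 6.3
tcp_pos: [452.3, -370.6, 77.7]
ee_rot: [[-0.991, 0.135, 0.0], [0.135, 0.991, -0.0], [-0.0, -0.0, -1.0]]
wrist_force: [0.0, 0.5, -1.4]
grip_width: 17.3
d=0.10 -0.05 0.47 cm  w=-0.000 0.000 -0.001 | tcp [ 452.3 -370.6   77.7] F [ 0.   0.5 -1.4] grip 17.3 t 6.3
```

```bash
python3 -m handwheel '[{"wx":0,"wy":0,"wz":0,"dx":0,"dy":0,"dz":0.2,"gripper":1},{"wx":0,"wy":0,"wz":0,"dx":0,"dy":0,"dz":0.4,"gripper":1},{"wx":0,"wy":0,"wz":0,"dx":0,"dy":0,"dz":0.5,"gripper":1},{"wx":0,"wy":0,"wz":0,"dx":0,"dy":0,"dz":0.5,"gripper":1}]'
```

```text
clock: 6.7
tcp_pos: [451.9, -371.1, 72.4]
ee_rot: [[-0.991, 0.135, 0.0], [0.135, 0.991, -0.0], [-0.0, -0.0, -1.0]]
wrist_force: [-0.2, -0.6, -0.6]
grip_width: 16.9
```

```bash
python3 -m handwheel '[{"wx":0,"wy":0,"wz":0,"dx":0,"dy":0,"dz":0.1,"gripper":1},{"wx":0,"wy":0,"wz":0,"dx":0,"dy":0,"dz":0.15,"gripper":1},{"wx":0,"wy":0,"wz":0,"dx":0,"dy":0,"dz":0.15,"gripper":1}]' ; python3 -m handwheel '[{"wx":0,"wy":0,"wz":0,"dx":0,"dy":0,"dz":0,"gripper":0.65},{"wx":0,"wy":0,"wz":0,"dx":0,"dy":0,"dz":0,"gripper":0.6},{"wx":0,"wy":0,"wz":0,"dx":0,"dy":0,"dz":0,"gripper":0.5},{"wx":0,"wy":0,"wz":0,"dx":0,"dy":0,"dz":-1,"gripper":0.5},{"wx":0,"wy":0,"wz":0,"dx":0,"dy":0,"dz":-3,"gripper":0.5},{"wx":0,"wy":0,"wz":0,"dx":0,"dy":0,"dz":-6,"gripper":0.5},{"wx":0,"wy":0,"wz":0,"dx":0,"dy":0,"dz":-10,"gripper":0.3},{"wx":0,"wy":0,"wz":0,"dx":0,"dy":0,"dz":-13,"gripper":0},{"wx":0,"wy":0,"wz":0,"dx":0,"dy":0,"dz":-13,"gripper":0}]'; python3 look.py w5 70,110,60;python3 -c "
from h import *
plan([583.6,-82,200],82.3)"
```

```text
clock: 7.0
tcp_pos: [452.1, -371.2, 71.8]
ee_rot: [[-0.991, 0.135, 0.001], [0.135, 0.991, -0.001], [-0.001, -0.001, -1.0]]
wrist_force: [-2.2, 1.4, 7.9]
grip_width: 16.9
clock: 7.9
tcp_pos: [453.6, -372.3, 206.1]
ee_rot: [[-0.991, 0.135, 0.006], [0.135, 0.991, -0.005], [-0.007, -0.004, -1.0]]
wrist_force: [0.3, -0.3, -0.3]
grip_width: 83.3
70,110,60 px [256. 186.] 583 rect c [ 452.9 -370.8] sz [17.9 25.4] ang 82.8 z 88.3
70,110,60 px [ 90. 371.] 1209 rect c [ 636.6 -579.8] sz [60.7  4.9] ang 82.5 z 91.3
d=-9.03 30.48 0.32 cm  w=-0.003 0.004 -0.001 | tcp [ 452.9 -371.8  203.6] F [-0.7 -0.  -0.4] grip 85.3 t 7.95
```

View pics/w5.png

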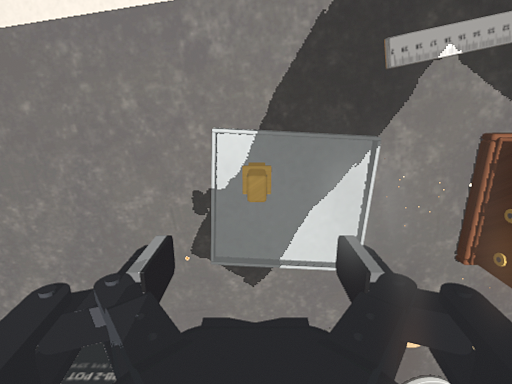

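Pin d stands in the tray at (257,182). Going to pin f.

```bash
python3 -m handwheel '[{"wx":0,"wy":0,"wz":0,"dx":-0.5,"dy":2,"dz":0,"gripper":0},{"wx":0,"wy":0,"wz":0,"dx":-1.5,"dy":5.5,"dz":0,"gripper":0},{"wx":0,"wy":0,"wz":0,"dx":-3,"dy":10,"dz":0,"gripper":0},{"wx":0,"wy":0,"wz":0,"dx":-4.5,"dy":14.5,"dz":0,"gripper":0},{"wx":0,"wy":0,"wz":0,"dx":-6,"dy":19,"dz":0,"gripper":0},{"wx":0,"wy":0,"wz":0,"dx":-7.5,"dy":23.5,"dz":0,"gripper":0},{"wx":0,"wy":0,"wz":0,"dx":-9,"dy":28,"dz":0,"gripper":0},{"wx":0,"wy":0,"wz":0,"dx":-9,"dy":30.5,"dz":0.5,"gripper":0},{"wx":0,"wy":0,"wz":0,"dx":-9,"dy":30.5,"dz":3,"gripper":0},{"wx":0,"wy":0,"wz":0,"dx":-9,"dy":30.5,"dz":3,"gripper":0}]';python3 look.py w6 112,130,60; python3 -c "
from h import *
plan([583.4,-82.3,103],82.3)"
```

```text
clock: 8.95
tcp_pos: [580.4, -79.7, 167.4]
ee_rot: [[-0.991, 0.134, -0.006], [0.134, 0.991, 0.001], [0.006, -0.0, -1.0]]
wrist_force: [-0.9, 0.3, 0.4]
grip_width: 85.1
112,130,60 px [448. 144.] 1301 rect c [548.9  50.5] sz [18.7 25.8] ang 81.9 z 118.1
112,130,60 px [251. 220.] 938 rect c [583.2 -82.8] sz [17.5 25.7] ang 82.6 z 118.3
112,130,60 px [435. 219.] 1067 rect c [599.7  43.9] sz [18.6 25.6] ang 84.4 z 118.2
d=-0.30 -0.15 6.60 cm  w=-0.000 -0.004 -0.001 | tcp [580.9 -80.4 169. ] F [ 1.1  0.6 -0.4] grip 85.5 t 9.0
```

```bash
python3 -m handwheel '[{"wx":0,"wy":0,"wz":0,"dx":0,"dy":0,"dz":0,"gripper":0},{"wx":0,"wy":0,"wz":0,"dx":0,"dy":0,"dz":0,"gripper":0},{"wx":0,"wy":0,"wz":0,"dx":0,"dy":0,"dz":0,"gripper":0}]'; python3 -c "
from h import *
plan([583.4,-82.6,103],82.3)"
```

```text
clock: 9.3
tcp_pos: [582.7, -81.7, 171.6]
ee_rot: [[-0.991, 0.136, 0.001], [0.136, 0.991, -0.0], [-0.001, -0.0, -1.0]]
wrist_force: [-0.3, 0.7, -0.3]
grip_width: 85.6
d=-0.08 -0.08 6.87 cm  w=-0.000 0.001 -0.002 | tcp [582.7 -81.7 171.6] F [-0.3  0.7 -0.3] grip 85.6 t 9.3
```

```bash
python3 -m handwheel '[{"wx":0,"wy":0,"wz":0,"dx":-0.1,"dy":-0.1,"dz":2,"gripper":0},{"wx":0,"wy":0,"wz":0,"dx":-0.1,"dy":-0.1,"dz":4.5,"gripper":0},{"wx":0,"wy":0,"wz":0,"dx":-0.1,"dy":-0.1,"dz":6,"gripper":0},{"wx":0,"wy":0,"wz":0,"dx":-0.1,"dy":-0.1,"dz":6.8,"gripper":0.3},{"wx":0,"wy":0,"wz":0,"dx":-0.1,"dy":-0.1,"dz":6.8,"gripper":0.6},{"wx":0,"wy":0,"wz":0,"dx":-0.1,"dy":-0.1,"dz":6.8,"gripper":0.75},{"wx":0,"wy":0,"wz":0,"dx":-0.1,"dy":-0.1,"dz":6.8,"gripper":1},{"wx":0,"wy":0,"wz":0,"dx":-0.1,"dy":-0.1,"dz":6.8,"gripper":1},{"wx":0,"wy":0,"wz":0,"dx":-0.1,"dy":-0.1,"dz":6.8,"gripper":1},{"wx":0,"wy":0,"wz":0,"dx":-0.1,"dy":-0.1,"dz":6.8,"gripper":1}]' 60
```

```text
clock: 10.3
tcp_pos: [583.8, -82.3, 103.9]
ee_rot: [[-0.991, 0.135, 0.002], [0.135, 0.991, -0.0], [-0.002, -0.0, -1.0]]
wrist_force: [-0.8, 0.8, 7.0]
grip_width: 17.2
```

```bash
python3 -m handwheel '[{"wx":0,"wy":0,"wz":0,"dx":0,"dy":0,"dz":0,"gripper":1},{"wx":0,"wy":0,"wz":0,"dx":0,"dy":0,"dz":-0.4,"gripper":1},{"wx":0,"wy":0,"wz":0,"dx":0,"dy":0,"dz":-1,"gripper":1},{"wx":0,"wy":0,"wz":0,"dx":0,"dy":0,"dz":-2,"gripper":1},{"wx":0,"wy":0,"wz":0,"dx":0,"dy":0,"dz":-3.5,"gripper":1},{"wx":0,"wy":0,"wz":0,"dx":0,"dy":0,"dz":-5,"gripper":1},{"wx":0,"wy":0,"wz":0,"dx":0,"dy":0,"dz":-7,"gripper":1},{"wx":0,"wy":0,"wz":0,"dx":0,"dy":0,"dz":-9,"gripper":1},{"wx":0,"wy":0,"wz":0,"dx":0,"dy":0,"dz":-10,"gripper":1}]'; python3 look.py w7; python3 -c "
from h import *
plan([529.8,-385.6,180],82.3)"
```

```text
clock: 11.2
tcp_pos: [583.8, -82.3, 205.1]
ee_rot: [[-0.991, 0.135, 0.002], [0.135, 0.991, -0.001], [-0.002, -0.0, -1.0]]
wrist_force: [0.4, 0.0, -0.9]
grip_width: 16.8
d=1.29 -30.78 2.60 cm  w=-0.000 0.004 -0.001 | tcp [584.2 -82.4 205.9] F [0.3 1.  0.5] grip 17.1 t 11.25
```

View pics/w7.png

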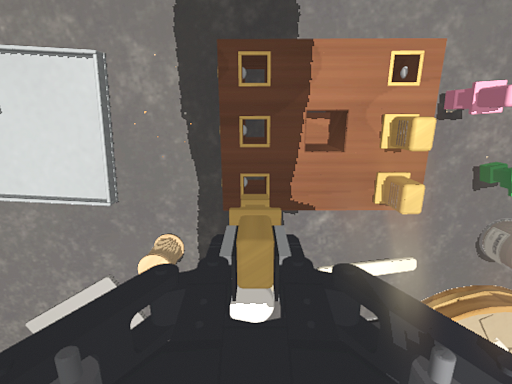

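Pin f is held and all three right-hand sockets are empty, at (254,68), (254,130) and (254,186). Carrying it to the far-right part of the tray.

```bash
python3 -m handwheel '[{"wx":0,"wy":0,"wz":0,"dx":0.2,"dy":-2,"dz":0,"gripper":1},{"wx":0,"wy":0,"wz":0,"dx":0.4,"dy":-5.5,"dz":0,"gripper":1},{"wx":0,"wy":0,"wz":0,"dx":0.6,"dy":-10,"dz":0,"gripper":1},{"wx":0,"wy":0,"wz":0,"dx":0.8,"dy":-14.5,"dz":0,"gripper":1},{"wx":0,"wy":0,"wz":0,"dx":1,"dy":-19,"dz":0,"gripper":1},{"wx":0,"wy":0,"wz":0,"dx":1.2,"dy":-23.5,"dz":0,"gripper":1},{"wx":0,"wy":0,"wz":0,"dx":1.3,"dy":-28,"dz":1,"gripper":1},{"wx":0,"wy":0,"wz":0,"dx":1.3,"dy":-30.7,"dz":2,"gripper":1},{"wx":0,"wy":0,"wz":0,"dx":1.3,"dy":-30.7,"dz":2.5,"gripper":1},{"wx":0,"wy":0,"wz":0,"dx":1.3,"dy":-30.7,"dz":2.5,"gripper":1}]' ; python3 -m handwheel '[{"wx":0,"wy":0,"wz":0,"dx":0,"dy":0,"dz":0,"gripper":1},{"wx":0,"wy":0,"wz":0,"dx":0,"dy":0,"dz":0,"gripper":1}]';python3 look.py w8 14,30,50;python3 -c "
from h import *
plan([529.8,-385.6,75],82.3)"
```

```text
clock: 12.25
tcp_pos: [527.8, -384.6, 176.1]
ee_rot: [[-0.991, 0.137, -0.002], [0.137, 0.991, 0.002], [0.003, 0.001, -1.0]]
wrist_force: [-0.1, 0.4, -0.9]
grip_width: 17.3
clock: 12.45
tcp_pos: [529.3, -383.5, 178.4]
ee_rot: [[-0.991, 0.134, 0.0], [0.134, 0.991, -0.0], [-0.0, -0.0, -1.0]]
wrist_force: [0.2, -0.5, -0.7]
grip_width: 16.9
14,30,50 px [302. 122.] 2936 rect c [ 497.8 -336.1] sz [190.1 170.3] ang 79.3 z 17.2
14,30,50 px [506. 192.] 658 rect c [ 571.8 -119.2] sz [79.9 17.9] ang 5.2 z 16.2
14,30,50 px [414. 270.] 299 rect c [ 661.5 -214.2] sz [15.8 33.5] ang 36.0 z 22.1
14,30,50 px [491. 292.] 591 rect c [ 704.4 -123.4] sz [21.2 56.8] ang 57.9 z 21.6
14,30,50 px [ 70. 290.] 613 rect c [ 630.7 -618.2] sz [98.7  5.5] ang 82.4 z 21.9
d=-0.07 -0.19 10.35 cm  w=-0.000 0.001 0.000 | tcp [ 529.3 -383.6  178.5] F [-1.2  0.9 -1.1] grip 17.1 t 12.5
```

View pics/w8.png

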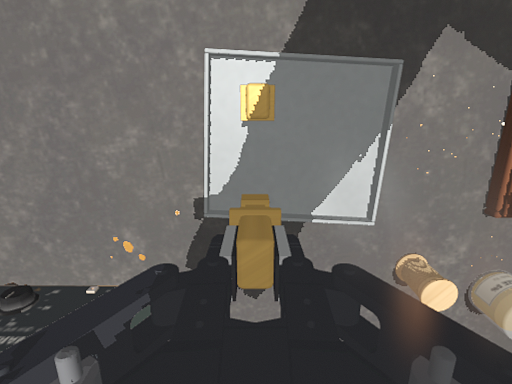

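The tray has not moved and pin d is still standing in it at (257,101). Lowering pin f.

```bash
python3 -m handwheel '[{"wx":0,"wy":0,"wz":0,"dx":0,"dy":-0.1,"dz":2.5,"gripper":1},{"wx":0,"wy":0,"wz":0,"dx":0,"dy":-0.1,"dz":5,"gripper":1},{"wx":0,"wy":0,"wz":0,"dx":0,"dy":-0.1,"dz":7.5,"gripper":1},{"wx":0,"wy":0,"wz":0,"dx":0,"dy":-0.1,"dz":9,"gripper":1},{"wx":0,"wy":0,"wz":0,"dx":0,"dy":-0.1,"dz":9.8,"gripper":1},{"wx":0,"wy":0,"wz":0,"dx":0,"dy":-0.1,"dz":10.2,"gripper":1},{"wx":0,"wy":0,"wz":0,"dx":0,"dy":-0.1,"dz":10.3,"gripper":1},{"wx":0,"wy":0,"wz":0,"dx":0,"dy":-0.1,"dz":10.3,"gripper":1},{"wx":0,"wy":0,"wz":0,"dx":0,"dy":-0.1,"dz":10.3,"gripper":1}]'
```

```text
clock: 13.4
tcp_pos: [529.1, -385.8, 75.8]
ee_rot: [[-0.991, 0.135, 0.001], [0.135, 0.991, -0.001], [-0.001, -0.001, -1.0]]
wrist_force: [0.4, -0.1, -1.5]
grip_width: 17.0
```

```bash
python3 -m handwheel '[{"wx":0,"wy":0,"wz":0,"dx":0,"dy":0,"dz":0.1,"gripper":1},{"wx":0,"wy":0,"wz":0,"dx":0,"dy":0,"dz":0.2,"gripper":1},{"wx":0,"wy":0,"wz":0,"dx":0,"dy":0,"dz":0.2,"gripper":1}]'
```

```text
clock: 13.7
tcp_pos: [529.0, -385.8, 73.9]
ee_rot: [[-0.991, 0.135, 0.001], [0.135, 0.991, -0.001], [-0.001, -0.001, -1.0]]
wrist_force: [-0.7, 1.1, 5.8]
grip_width: 17.1
```

Contact. Release and rise, then go to pin b.

```bash
python3 -m handwheel '[{"wx":0,"wy":0,"wz":0,"dx":0,"dy":0,"dz":0,"gripper":0.65},{"wx":0,"wy":0,"wz":0,"dx":0,"dy":0,"dz":0,"gripper":0.6},{"wx":0,"wy":0,"wz":0,"dx":0,"dy":0,"dz":0,"gripper":0.5},{"wx":0,"wy":0,"wz":0,"dx":0,"dy":0,"dz":-1,"gripper":0.5},{"wx":0,"wy":0,"wz":0,"dx":0,"dy":0,"dz":-3,"gripper":0.5},{"wx":0,"wy":0,"wz":0,"dx":0,"dy":0,"dz":-6,"gripper":0.5},{"wx":0,"wy":0,"wz":0,"dx":0,"dy":0,"dz":-10,"gripper":0.3},{"wx":0,"wy":0,"wz":0,"dx":0,"dy":0,"dz":-13,"gripper":0},{"wx":0,"wy":0,"wz":0,"dx":0,"dy":0,"dz":-13,"gripper":0}]'; python3 look.py w9 70,110,60;python3 -c "
from h import *
plan([548.8,50.5,200],82.3)"
```

```text
clock: 14.6
tcp_pos: [530.3, -386.8, 208.6]
ee_rot: [[-0.991, 0.135, 0.007], [0.135, 0.991, -0.005], [-0.007, -0.004, -1.0]]
wrist_force: [0.4, 0.5, -0.2]
grip_width: 83.4
70,110,60 px [261.  99.] 668 rect c [ 453.8 -371.6] sz [18.2 25.2] ang 82.5 z 88.3
70,110,60 px [256. 184.] 590 rect c [ 528.4 -386.1] sz [18.4 25.5] ang 82.1 z 88.3
70,110,60 px [507. 308.] 172 rect c [ 711.1 -127.9] sz [32.7 11.2] ang 2.9 z 72.5
70,110,60 px [  8. 305.] 280 rect c [ 624.3 -671.8] sz [31.6  2.7] ang 81.7 z 81.5
d=4.02 43.54 0.47 cm  w=-0.003 0.004 -0.001 | tcp [ 529.7 -386.3  206. ] F [-0.4 -0.5 -0.4] grip 85.0 t 14.65
```

```bash
python3 -m handwheel '[{"wx":0,"wy":0,"wz":0,"dx":0.3,"dy":2,"dz":0,"gripper":0},{"wx":0,"wy":0,"wz":0,"dx":0.6,"dy":6,"dz":0,"gripper":0},{"wx":0,"wy":0,"wz":0,"dx":1,"dy":10.5,"dz":0,"gripper":0},{"wx":0,"wy":0,"wz":0,"dx":1.5,"dy":15,"dz":0,"gripper":0},{"wx":0,"wy":0,"wz":0,"dx":2,"dy":20,"dz":0,"gripper":0},{"wx":0,"wy":0,"wz":0,"dx":2.5,"dy":25,"dz":0,"gripper":0},{"wx":0,"wy":0,"wz":0,"dx":3,"dy":30,"dz":0,"gripper":0},{"wx":0,"wy":0,"wz":0,"dx":3.5,"dy":35,"dz":0,"gripper":0},{"wx":0,"wy":0,"wz":0,"dx":4,"dy":40,"dz":0,"gripper":0},{"wx":0,"wy":0,"wz":0,"dx":4,"dy":43.5,"dz":0,"gripper":0}]';python3 -m handwheel '[{"wx":0,"wy":0,"wz":0,"dx":0,"dy":0,"dz":2,"gripper":0},{"wx":0,"wy":0,"wz":0,"dx":0,"dy":0,"dz":3,"gripper":0},{"wx":0,"wy":0,"wz":0,"dx":0,"dy":0,"dz":3,"gripper":0},{"wx":0,"wy":0,"wz":0,"dx":0,"dy":0,"dz":3,"gripper":0}]';python3 look.py w10 112,130,60 ; python3 -c "
from h import *
plan([548.8,50.5,104],82.3)"
```

```text
clock: 15.65
tcp_pos: [546.8, 53.6, 202.1]
ee_rot: [[-0.991, 0.134, -0.002], [0.134, 0.991, 0.0], [0.002, -0.0, -1.0]]
wrist_force: [1.7, -0.4, -0.2]
grip_width: 85.6
clock: 16.05
tcp_pos: [547.6, 50.1, 172.6]
ee_rot: [[-0.991, 0.137, -0.001], [0.137, 0.991, -0.0], [0.001, -0.0, -1.0]]
wrist_force: [1.5, 0.3, -0.8]
grip_width: 85.6
112,130,60 px [256. 213.] 886 rect c [548.4  51.4] sz [17.5 25.4] ang 81.7 z 118.4
112,130,60 px [256. 278.] 777 rect c [599.8  44.5] sz [17.6 25.7] ang 82.5 z 118.3
d=-0.07 0.06 6.91 cm  w=-0.000 -0.000 -0.003 | tcp [548.   50.  173.1] F [ 0.2 -0.7  0.8] grip 85.4 t 16.1
```

View pics/w10.png

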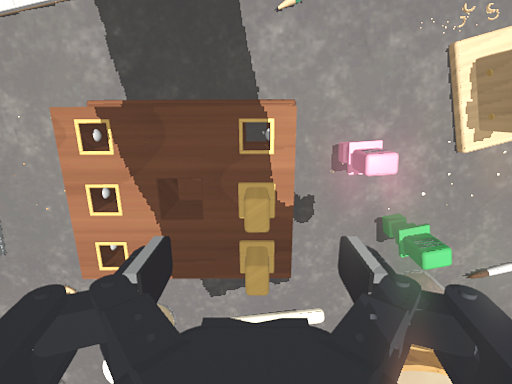

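Pin b is at (256,207) and pin c at (256,267). The pink look-alike at (368,157) is clear of the outer finger. Grasping b.

```bash
python3 -m handwheel '[{"wx":0,"wy":0,"wz":0,"dx":-0.1,"dy":0.1,"dz":2,"gripper":0},{"wx":0,"wy":0,"wz":0,"dx":-0.1,"dy":0.1,"dz":4.5,"gripper":0},{"wx":0,"wy":0,"wz":0,"dx":-0.1,"dy":0.1,"dz":6,"gripper":0},{"wx":0,"wy":0,"wz":0,"dx":-0.1,"dy":0.1,"dz":6.8,"gripper":0.3},{"wx":0,"wy":0,"wz":0,"dx":-0.1,"dy":0.1,"dz":6.8,"gripper":0.6},{"wx":0,"wy":0,"wz":0,"dx":-0.1,"dy":0.1,"dz":6.8,"gripper":0.75},{"wx":0,"wy":0,"wz":0,"dx":-0.1,"dy":0.1,"dz":6.8,"gripper":1},{"wx":0,"wy":0,"wz":0,"dx":-0.1,"dy":0.1,"dz":6.8,"gripper":1},{"wx":0,"wy":0,"wz":0,"dx":-0.1,"dy":0.1,"dz":6.8,"gripper":1},{"wx":0,"wy":0,"wz":0,"dx":-0.1,"dy":0.1,"dz":6.8,"gripper":1}]' 60
```

```text
clock: 17.1
tcp_pos: [549.7, 51.7, 105.9]
ee_rot: [[-0.991, 0.135, 0.002], [0.135, 0.991, -0.0], [-0.002, 0.0, -1.0]]
wrist_force: [0.1, -0.8, 6.2]
grip_width: 16.7
```

```bash
python3 -m handwheel '[{"wx":0,"wy":0,"wz":0,"dx":0,"dy":0,"dz":0,"gripper":1},{"wx":0,"wy":0,"wz":0,"dx":0,"dy":0,"dz":-0.4,"gripper":1},{"wx":0,"wy":0,"wz":0,"dx":0,"dy":0,"dz":-1,"gripper":1},{"wx":0,"wy":0,"wz":0,"dx":0,"dy":0,"dz":-2,"gripper":1},{"wx":0,"wy":0,"wz":0,"dx":0,"dy":0,"dz":-3.5,"gripper":1},{"wx":0,"wy":0,"wz":0,"dx":0,"dy":0,"dz":-5,"gripper":1},{"wx":0,"wy":0,"wz":0,"dx":0,"dy":0,"dz":-7,"gripper":1},{"wx":0,"wy":0,"wz":0,"dx":0,"dy":0,"dz":-9,"gripper":1},{"wx":0,"wy":0,"wz":0,"dx":0,"dy":0,"dz":-11,"gripper":1},{"wx":0,"wy":0,"wz":0,"dx":0,"dy":0,"dz":-11,"gripper":1}]'; python3 look.py w11; python3 -c "
from h import *
plan([467.5,-284,185],82.3)"
```

```text
clock: 18.1
tcp_pos: [550.3, 52.0, 217.5]
ee_rot: [[-0.991, 0.135, 0.004], [0.135, 0.991, 0.0], [-0.004, 0.001, -1.0]]
wrist_force: [0.1, 1.5, -1.7]
grip_width: 17.0
d=3.60 -34.39 3.06 cm  w=0.001 0.002 -0.001 | tcp [549.7  51.9 215.8] F [ 0.7 -0.1 -2.1] grip 17.1 t 18.15
```

View pics/w11.png

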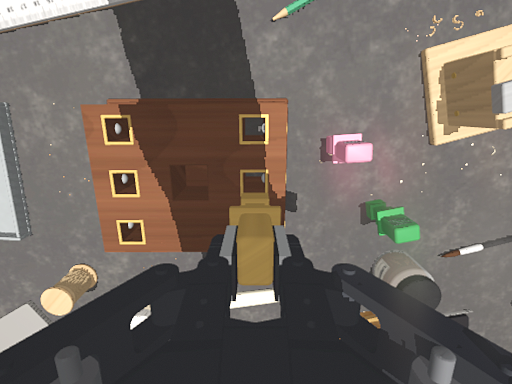

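Pin b is held; pin c is hidden behind it. Carrying b to the near-left part of the tray.

```bash
python3 -m handwheel '[{"wx":0,"wy":0,"wz":0,"dx":0.3,"dy":-2,"dz":0,"gripper":1},{"wx":0,"wy":0,"wz":0,"dx":0.6,"dy":-5.5,"dz":0,"gripper":1},{"wx":0,"wy":0,"wz":0,"dx":1,"dy":-10,"dz":0,"gripper":1},{"wx":0,"wy":0,"wz":0,"dx":1.5,"dy":-14.5,"dz":0,"gripper":1},{"wx":0,"wy":0,"wz":0,"dx":2,"dy":-19,"dz":0,"gripper":1},{"wx":0,"wy":0,"wz":0,"dx":2.5,"dy":-23.5,"dz":0,"gripper":1},{"wx":0,"wy":0,"wz":0,"dx":3,"dy":-28,"dz":1,"gripper":1},{"wx":0,"wy":0,"wz":0,"dx":3.6,"dy":-32,"dz":2,"gripper":1},{"wx":0,"wy":0,"wz":0,"dx":3.6,"dy":-34.4,"dz":3,"gripper":1},{"wx":0,"wy":0,"wz":0,"dx":3.6,"dy":-34.4,"dz":3,"gripper":1}]' ; python3 -m handwheel '[{"wx":0,"wy":0,"wz":0,"dx":0,"dy":0,"dz":0,"gripper":1},{"wx":0,"wy":0,"wz":0,"dx":0,"dy":0,"dz":0,"gripper":1},{"wx":0,"wy":0,"wz":0,"dx":0,"dy":0,"dz":0,"gripper":1}]';python3 look.py w12 14,30,500;python3 -c "
from h import *
plan([467.5,-284,76],82.3)"
```

```text
clock: 19.15
tcp_pos: [465.0, -286.3, 182.1]
ee_rot: [[-0.99, 0.139, -0.003], [0.139, 0.99, 0.001], [0.003, 0.001, -1.0]]
wrist_force: [-0.0, 0.6, -1.4]
grip_width: 17.2
clock: 19.45
tcp_pos: [467.2, -283.2, 185.0]
ee_rot: [[-0.991, 0.134, 0.0], [0.134, 0.991, -0.0], [-0.0, -0.0, -1.0]]
wrist_force: [0.2, -1.1, -0.8]
grip_width: 16.8
14,30,500 px [198. 172.] 1761 rect c [ 497.4 -336.5] sz [190.3 169.8] ang 79.3 z 17.3
14,30,500 px [431. 188.] 2789 rect c [510.3 -98. ] sz [ 83.3 187.1] ang 54.1 z 20.5
d=-0.03 -0.06 10.91 cm  w=-0.000 0.000 0.000 | tcp [ 467.2 -283.3  185.1] F [ 0.3  0.2 -1.7] grip 17.2 t 19.5
```

View pics/w12.png

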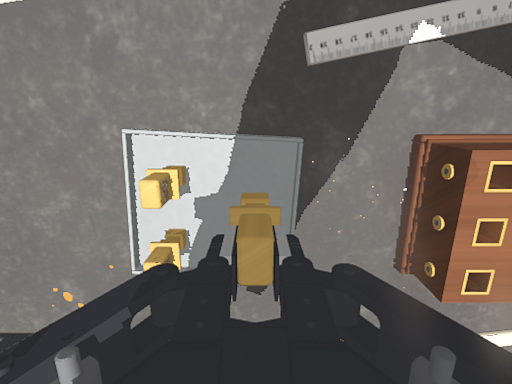

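The tray has not moved and both pins are standing, at (163,187) and (165,247). Lowering b.

```bash
python3 -m handwheel '[{"wx":0,"wy":0,"wz":0,"dx":0,"dy":0,"dz":2.5,"gripper":1},{"wx":0,"wy":0,"wz":0,"dx":0,"dy":0,"dz":5,"gripper":1},{"wx":0,"wy":0,"wz":0,"dx":0,"dy":0,"dz":7.5,"gripper":1},{"wx":0,"wy":0,"wz":0,"dx":0,"dy":0,"dz":9,"gripper":1},{"wx":0,"wy":0,"wz":0,"dx":0,"dy":0,"dz":10,"gripper":1},{"wx":0,"wy":0,"wz":0,"dx":0,"dy":0,"dz":10.5,"gripper":1},{"wx":0,"wy":0,"wz":0,"dx":0,"dy":0,"dz":10.8,"gripper":1},{"wx":0,"wy":0,"wz":0,"dx":0,"dy":0,"dz":10.8,"gripper":1},{"wx":0,"wy":0,"wz":0,"dx":0,"dy":0,"dz":10.8,"gripper":1}]'
```

```text
clock: 20.4
tcp_pos: [467.2, -284.4, 77.5]
ee_rot: [[-0.991, 0.135, 0.001], [0.135, 0.991, -0.001], [-0.001, -0.001, -1.0]]
wrist_force: [0.3, 0.3, -0.8]
grip_width: 16.8
```

```bash
python3 -m handwheel '[{"wx":0,"wy":0,"wz":0,"dx":0,"dy":0,"dz":0.1,"gripper":1},{"wx":0,"wy":0,"wz":0,"dx":0,"dy":0,"dz":0.2,"gripper":1},{"wx":0,"wy":0,"wz":0,"dx":0,"dy":0,"dz":0.2,"gripper":1}]'
```

```text
clock: 20.7
tcp_pos: [467.2, -284.6, 75.8]
ee_rot: [[-0.991, 0.136, 0.001], [0.136, 0.991, -0.001], [-0.001, -0.001, -1.0]]
wrist_force: [-1.9, 0.3, 7.3]
grip_width: 17.2
```

```bash
python3 -m handwheel '[{"wx":0,"wy":0,"wz":0,"dx":0,"dy":0,"dz":0,"gripper":0.65},{"wx":0,"wy":0,"wz":0,"dx":0,"dy":0,"dz":0,"gripper":0.6},{"wx":0,"wy":0,"wz":0,"dx":0,"dy":0,"dz":0,"gripper":0.5},{"wx":0,"wy":0,"wz":0,"dx":0,"dy":0,"dz":-1,"gripper":0.5},{"wx":0,"wy":0,"wz":0,"dx":0,"dy":0,"dz":-3,"gripper":0.5},{"wx":0,"wy":0,"wz":0,"dx":0,"dy":0,"dz":-6,"gripper":0.5},{"wx":0,"wy":0,"wz":0,"dx":0,"dy":0,"dz":-10,"gripper":0.3},{"wx":0,"wy":0,"wz":0,"dx":0,"dy":0,"dz":-13,"gripper":0},{"wx":0,"wy":0,"wz":0,"dx":0,"dy":0,"dz":-13,"gripper":0}]'; python3 look.py w13 70,110,60;python3 -c "
from h import *
plan([600,44,200],82.3)"
```

```text
clock: 21.6
tcp_pos: [468.6, -285.3, 209.8]
ee_rot: [[-0.991, 0.135, 0.006], [0.135, 0.991, -0.004], [-0.007, -0.003, -1.0]]
wrist_force: [0.1, -0.1, -0.3]
grip_width: 83.3
70,110,60 px [474. 218.] 9698 rect c [533.9 -63.5] sz [ 89.5 150.6] ang 82.5 z 77.6
70,110,60 px [164. 182.] 686 rect c [ 453.4 -370.8] sz [18.2 26.3] ang 81.9 z 88.0
70,110,60 px [255. 183.] 556 rect c [ 466.1 -284.4] sz [18.1 25.3] ang 82.5 z 88.3
70,110,60 px [175. 251.] 90 rect c [ 529.  -376.9] sz [ 3.3 23.8] ang 87.8 z 76.5
70,110,60 px [424. 364.] 799 rect c [ 719.5 -115.8] sz [52.3 31.9] ang 25.1 z 72.9
70,110,60 px [ 73. 374.] 316 rect c [ 671.2 -529.7] sz [ 3.4 37.7] ang 84.5 z 79.8
d=-8.64 34.37 0.72 cm  w=-0.002 0.004 -0.001 | tcp [ 467.9 -284.9  207.5] F [ 0.2  0.2 -1. ] grip 85.1 t 21.65
```

```bash
python3 -m handwheel '[{"wx":0,"wy":0,"wz":0,"dx":-0.5,"dy":2,"dz":0,"gripper":0},{"wx":0,"wy":0,"wz":0,"dx":-1.5,"dy":6,"dz":0,"gripper":0},{"wx":0,"wy":0,"wz":0,"dx":-2.5,"dy":10.5,"dz":0,"gripper":0},{"wx":0,"wy":0,"wz":0,"dx":-3.5,"dy":15,"dz":0,"gripper":0},{"wx":0,"wy":0,"wz":0,"dx":-5,"dy":19.5,"dz":0,"gripper":0},{"wx":0,"wy":0,"wz":0,"dx":-6,"dy":24,"dz":0,"gripper":0},{"wx":0,"wy":0,"wz":0,"dx":-7.5,"dy":28.5,"dz":0,"gripper":0},{"wx":0,"wy":0,"wz":0,"dx":-8.5,"dy":32,"dz":0,"gripper":0},{"wx":0,"wy":0,"wz":0,"dx":-8.6,"dy":34.4,"dz":0,"gripper":0},{"wx":0,"wy":0,"wz":0,"dx":-8.6,"dy":34.4,"dz":0,"gripper":0}]';python3 -m handwheel '[{"wx":0,"wy":0,"wz":0,"dx":0,"dy":0,"dz":2,"gripper":0},{"wx":0,"wy":0,"wz":0,"dx":0,"dy":0,"dz":3,"gripper":0},{"wx":0,"wy":0,"wz":0,"dx":0,"dy":0,"dz":3,"gripper":0},{"wx":0,"wy":0,"wz":0,"dx":0,"dy":0,"dz":3,"gripper":0}]';python3 look.py w14 112,130,60 ; python3 -c "
from h import *
plan([600,44.3,104],82.3)"
```

```text
clock: 22.65
tcp_pos: [598.6, 47.9, 203.4]
ee_rot: [[-0.991, 0.132, -0.002], [0.132, 0.991, 0.0], [0.002, 0.0, -1.0]]
wrist_force: [0.1, 0.3, -0.7]
grip_width: 85.2
clock: 23.05
tcp_pos: [598.3, 44.3, 174.8]
ee_rot: [[-0.991, 0.136, -0.001], [0.136, 0.991, -0.0], [0.001, -0.0, -1.0]]
wrist_force: [0.0, 0.3, 0.4]
grip_width: 85.2
112,130,60 px [255. 214.] 866 rect c [599.9  44.6] sz [17.4 25.7] ang 81.7 z 118.4
d=-0.14 0.01 7.13 cm  w=-0.000 0.000 -0.002 | tcp [598.6  44.4 175.3] F [-0.   0.2  1.1] grip 85.6 t 23.1
```

View pics/w14.png

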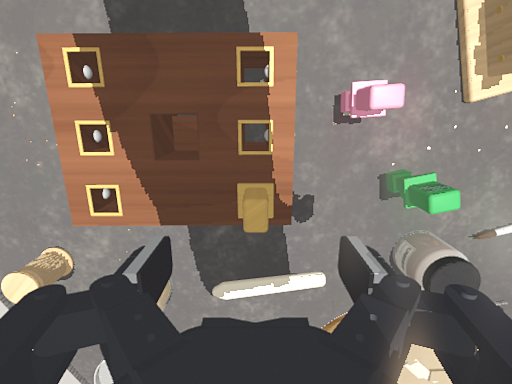

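Pin c is at (255,207), the last one in the stand. Grasping it.

```bash
python3 -m handwheel '[{"wx":0,"wy":0,"wz":0,"dx":-0.1,"dy":0,"dz":2,"gripper":0},{"wx":0,"wy":0,"wz":0,"dx":-0.1,"dy":0,"dz":4.5,"gripper":0},{"wx":0,"wy":0,"wz":0,"dx":-0.1,"dy":0,"dz":6.3,"gripper":0},{"wx":0,"wy":0,"wz":0,"dx":-0.1,"dy":0,"dz":7.1,"gripper":0.3},{"wx":0,"wy":0,"wz":0,"dx":-0.1,"dy":0,"dz":7.1,"gripper":0.6},{"wx":0,"wy":0,"wz":0,"dx":-0.1,"dy":0,"dz":7.1,"gripper":0.75},{"wx":0,"wy":0,"wz":0,"dx":-0.1,"dy":0,"dz":7.1,"gripper":1},{"wx":0,"wy":0,"wz":0,"dx":-0.1,"dy":0,"dz":7.1,"gripper":1},{"wx":0,"wy":0,"wz":0,"dx":-0.1,"dy":0,"dz":7.1,"gripper":1},{"wx":0,"wy":0,"wz":0,"dx":-0.1,"dy":0,"dz":7.1,"gripper":1}]' 60
```

```text
clock: 24.1
tcp_pos: [600.3, 44.9, 105.0]
ee_rot: [[-0.991, 0.135, 0.002], [0.135, 0.991, -0.0], [-0.002, 0.0, -1.0]]
wrist_force: [-0.4, 1.0, 6.9]
grip_width: 17.1
```

```bash
python3 -m handwheel '[{"wx":0,"wy":0,"wz":0,"dx":0,"dy":0,"dz":0,"gripper":1},{"wx":0,"wy":0,"wz":0,"dx":0,"dy":0,"dz":-0.4,"gripper":1},{"wx":0,"wy":0,"wz":0,"dx":0,"dy":0,"dz":-1,"gripper":1},{"wx":0,"wy":0,"wz":0,"dx":0,"dy":0,"dz":-2,"gripper":1},{"wx":0,"wy":0,"wz":0,"dx":0,"dy":0,"dz":-3.5,"gripper":1},{"wx":0,"wy":0,"wz":0,"dx":0,"dy":0,"dz":-5,"gripper":1},{"wx":0,"wy":0,"wz":0,"dx":0,"dy":0,"dz":-7,"gripper":1},{"wx":0,"wy":0,"wz":0,"dx":0,"dy":0,"dz":-9,"gripper":1},{"wx":0,"wy":0,"wz":0,"dx":0,"dy":0,"dz":-11,"gripper":1},{"wx":0,"wy":0,"wz":0,"dx":0,"dy":0,"dz":-11,"gripper":1}]'; python3 look.py w15; python3 -c "
from h import *
plan([546,-298,185],82.3)"
```

```text
clock: 25.1
tcp_pos: [600.8, 45.0, 216.7]
ee_rot: [[-0.991, 0.135, 0.004], [0.135, 0.991, 0.0], [-0.004, 0.001, -1.0]]
wrist_force: [0.4, -0.9, -0.1]
grip_width: 17.2
d=0.74 -34.71 2.97 cm  w=0.000 0.002 -0.001 | tcp [600.2  44.9 214.9] F [ 0.6 -0.1 -2.2] grip 17.1 t 25.15
```

View pics/w15.png

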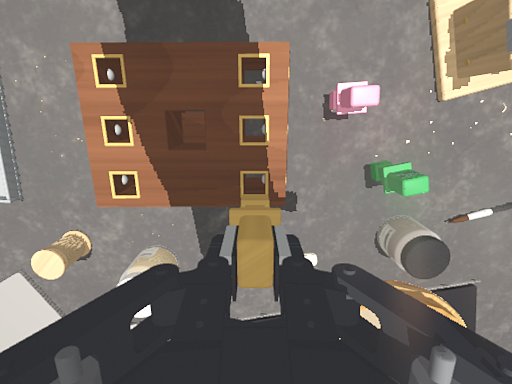

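Pin c is held and all six sockets are open. Carrying it to the tray.

```bash
python3 -m handwheel '[{"wx":0,"wy":0,"wz":0,"dx":0.1,"dy":-2,"dz":0,"gripper":1},{"wx":0,"wy":0,"wz":0,"dx":0.2,"dy":-5.5,"dz":0,"gripper":1},{"wx":0,"wy":0,"wz":0,"dx":0.3,"dy":-10,"dz":0,"gripper":1},{"wx":0,"wy":0,"wz":0,"dx":0.4,"dy":-14.5,"dz":0,"gripper":1},{"wx":0,"wy":0,"wz":0,"dx":0.5,"dy":-19,"dz":0,"gripper":1},{"wx":0,"wy":0,"wz":0,"dx":0.6,"dy":-23.5,"dz":0,"gripper":1},{"wx":0,"wy":0,"wz":0,"dx":0.7,"dy":-28,"dz":1,"gripper":1},{"wx":0,"wy":0,"wz":0,"dx":0.7,"dy":-32,"dz":2,"gripper":1},{"wx":0,"wy":0,"wz":0,"dx":0.7,"dy":-34.7,"dz":3,"gripper":1},{"wx":0,"wy":0,"wz":0,"dx":0.7,"dy":-34.7,"dz":3,"gripper":1}]' ; python3 -m handwheel '[{"wx":0,"wy":0,"wz":0,"dx":0,"dy":0,"dz":0,"gripper":1},{"wx":0,"wy":0,"wz":0,"dx":0,"dy":0,"dz":0,"gripper":1},{"wx":0,"wy":0,"wz":0,"dx":0,"dy":0,"dz":0,"gripper":1}]';python3 look.py w16 14,30,500;python3 -c "
from h import *
plan([546,-298,76],82.3)"
```

```text
clock: 26.15
tcp_pos: [543.7, -300.8, 180.7]
ee_rot: [[-0.99, 0.139, -0.004], [0.139, 0.99, 0.001], [0.004, 0.001, -1.0]]
wrist_force: [-0.7, 0.3, -1.6]
grip_width: 17.0
clock: 26.45
tcp_pos: [546.0, -297.0, 184.0]
ee_rot: [[-0.991, 0.134, 0.0], [0.134, 0.991, -0.0], [-0.0, -0.0, -1.0]]
wrist_force: [0.1, -0.1, -0.9]
grip_width: 17.1
14,30,500 px [203. 117.] 2894 rect c [ 497.6 -336.5] sz [190.3 170.3] ang 79.3 z 17.3
14,30,500 px [435. 129.] 2724 rect c [ 527.9 -103.9] sz [ 31.8 165.4] ang 78.6 z 20.5
14,30,500 px [ 49. 287.] 833 rect c [ 640.8 -568.4] sz [101.1  31.5] ang 63.2 z 21.9
d=-0.00 -0.10 10.81 cm  w=-0.000 0.000 0.000 | tcp [ 546.1 -297.   184.1] F [-0.6 -0.5 -0.7] grip 16.6 t 26.5
```

View pics/w16.png

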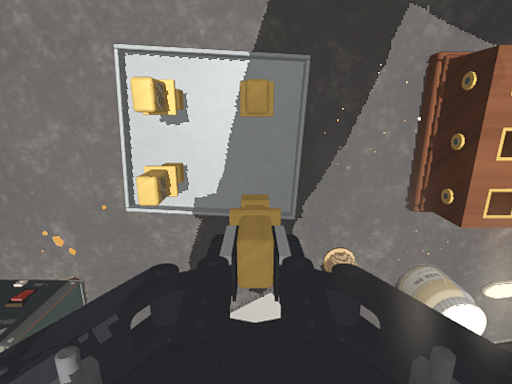

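Three pins are standing in the tray and it has not moved. Lowering c.

```bash
python3 -m handwheel '[{"wx":0,"wy":0,"wz":0,"dx":0,"dy":0,"dz":2.5,"gripper":1},{"wx":0,"wy":0,"wz":0,"dx":0,"dy":0,"dz":5,"gripper":1},{"wx":0,"wy":0,"wz":0,"dx":0,"dy":0,"dz":7.5,"gripper":1},{"wx":0,"wy":0,"wz":0,"dx":0,"dy":0,"dz":9,"gripper":1},{"wx":0,"wy":0,"wz":0,"dx":0,"dy":0,"dz":10,"gripper":1},{"wx":0,"wy":0,"wz":0,"dx":0,"dy":0,"dz":10.5,"gripper":1},{"wx":0,"wy":0,"wz":0,"dx":0,"dy":0,"dz":10.8,"gripper":1},{"wx":0,"wy":0,"wz":0,"dx":0,"dy":0,"dz":10.9,"gripper":1},{"wx":0,"wy":0,"wz":0,"dx":0,"dy":0,"dz":10.9,"gripper":1}]'
```

```text
clock: 27.4
tcp_pos: [546.0, -298.2, 75.4]
ee_rot: [[-0.991, 0.135, 0.001], [0.135, 0.991, -0.001], [-0.001, -0.0, -1.0]]
wrist_force: [-0.9, -0.3, -1.7]
grip_width: 16.8
```

```bash
python3 -m handwheel '[{"wx":0,"wy":0,"wz":0,"dx":0,"dy":0,"dz":0.1,"gripper":1},{"wx":0,"wy":0,"wz":0,"dx":0,"dy":0,"dz":0.2,"gripper":1},{"wx":0,"wy":0,"wz":0,"dx":0,"dy":0,"dz":0.2,"gripper":1}]'
```

```text
clock: 27.7
tcp_pos: [546.2, -298.4, 75.0]
ee_rot: [[-0.991, 0.135, 0.002], [0.135, 0.991, -0.001], [-0.002, -0.001, -1.0]]
wrist_force: [-2.8, 2.3, 12.8]
grip_width: 16.9
```

```bash
python3 -m handwheel '[{"wx":0,"wy":0,"wz":0,"dx":0,"dy":0,"dz":-0.05,"gripper":0.65},{"wx":0,"wy":0,"wz":0,"dx":0,"dy":0,"dz":-0.05,"gripper":0.6},{"wx":0,"wy":0,"wz":0,"dx":0,"dy":0,"dz":-0.05,"gripper":0.5},{"wx":0,"wy":0,"wz":0,"dx":0,"dy":0,"dz":-1,"gripper":0.5},{"wx":0,"wy":0,"wz":0,"dx":0,"dy":0,"dz":-3,"gripper":0.5},{"wx":0,"wy":0,"wz":0,"dx":0,"dy":0,"dz":-6,"gripper":0.5},{"wx":0,"wy":0,"wz":0,"dx":0,"dy":0,"dz":-10,"gripper":0.3},{"wx":0,"wy":0,"wz":0,"dx":0,"dy":0,"dz":-15,"gripper":0},{"wx":0,"wy":0,"wz":0,"dx":0,"dy":0,"dz":-18,"gripper":0}]'; python3 look.py w17 70,110,60;python3 -c "
from h import *
plan([480,310,320],82.3)"
```

```text
clock: 28.6
tcp_pos: [546.1, -298.2, 257.3]
ee_rot: [[-0.991, 0.135, 0.003], [0.135, 0.991, -0.002], [-0.004, -0.002, -1.0]]
wrist_force: [0.7, -0.8, 0.7]
grip_width: 83.8
70,110,60 px [467. 134.] 10962 rect c [535.  -53.5] sz [109.5 150.4] ang 82.5 z 77.5
70,110,60 px [173.  98.] 555 rect c [ 453.5 -371.1] sz [18.5 25.2] ang 82.3 z 88.0
70,110,60 px [257.  99.] 467 rect c [ 466.3 -284.5] sz [17.5 25.3] ang 82.3 z 88.2
70,110,60 px [175. 171.] 490 rect c [ 528.4 -385.4] sz [17.9 25.7] ang 82.5 z 88.0
70,110,60 px [254. 176.] 404 rect c [ 546.1 -298.6] sz [16.9 25.5] ang 82.0 z 88.3
70,110,60 px [425. 277.] 716 rect c [ 708.4 -100.2] sz [51.  33.6] ang 40.3 z 73.0
70,110,60 px [ 42. 280.] 1502 rect c [ 637.7 -580.3] sz [115.1  21.5] ang 71.1 z 86.4
70,110,60 px [ 95. 364.] 838 rect c [ 774.7 -544.5] sz [  2.7 100.1] ang 81.6 z 90.6
d=14.85 59.40 -6.20 cm  w=-0.004 0.009 -0.001 | tcp [ 547.2 -298.9  261.4] F [ 0.  -0.5  2.5] grip 85.6 t 28.65
```

View pics/w17.png

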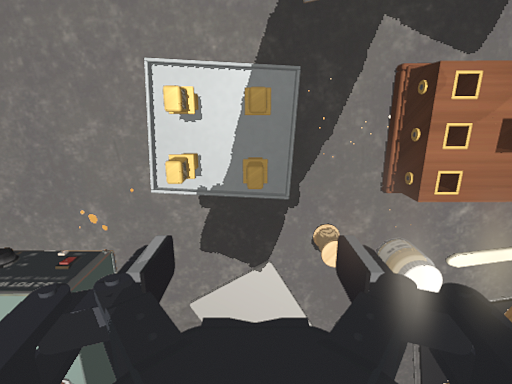

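All four pins are standing in the tray at (181,99), (257,100), (179,169) and (255,173), so step 1 should be met. Now to the gauge, turning the jaws to its x.

```bash
python3 -m handwheel '[{"wx":0,"wy":0,"wz":0.1,"dx":0.5,"dy":2,"dz":-3,"gripper":0},{"wx":0,"wy":0,"wz":0.2,"dx":1.5,"dy":6,"dz":-5,"gripper":0},{"wx":0,"wy":0,"wz":0.3,"dx":2.5,"dy":10.5,"dz":-6,"gripper":0},{"wx":0,"wy":0,"wz":0.4,"dx":3.5,"dy":15,"dz":-6,"gripper":0},{"wx":0,"wy":0,"wz":0.5,"dx":5,"dy":19.5,"dz":-6,"gripper":0},{"wx":0,"wy":0,"wz":0.6,"dx":6,"dy":24,"dz":-6,"gripper":0},{"wx":0,"wy":0,"wz":0.7,"dx":7,"dy":28.5,"dz":-6,"gripper":0},{"wx":0,"wy":0,"wz":0.8,"dx":8,"dy":33,"dz":-6,"gripper":0},{"wx":0,"wy":0,"wz":0.9,"dx":9,"dy":37.5,"dz":-6,"gripper":0},{"wx":0,"wy":0,"wz":1,"dx":10,"dy":42,"dz":-6,"gripper":0}]';python3 -c "
from h import *
plan([490,330,320],10)"
```

```text
clock: 29.65
tcp_pos: [502.9, 133.4, 313.3]
ee_rot: [[-0.418, 0.909, 0.001], [0.909, 0.418, 0.0], [-0.0, 0.001, -1.0]]
wrist_force: [0.6, -0.5, -0.8]
grip_width: 85.6
d=18.40 7.04 -0.67 cm  w=0.001 0.000 0.256 | tcp [502.9 133.4 313.3] F [ 0.6 -0.5 -0.8] grip 85.6 t 29.65
```

```bash
python3 -m handwheel '[{"wx":0,"wy":0,"wz":0.08,"dx":4,"dy":1.5,"dz":-0.6,"gripper":0},{"wx":0,"wy":0,"wz":0.16,"dx":8.5,"dy":3,"dz":-0.6,"gripper":0},{"wx":0,"wy":0,"wz":0.24,"dx":13,"dy":5,"dz":-0.6,"gripper":0},{"wx":0,"wy":0,"wz":0.24,"dx":16.5,"dy":6.5,"dz":-0.6,"gripper":0},{"wx":0,"wy":0,"wz":0.24,"dx":18,"dy":7,"dz":-0.6,"gripper":0},{"wx":0,"wy":0,"wz":0.24,"dx":18,"dy":7,"dz":-0.6,"gripper":0},{"wx":0,"wy":0,"wz":0.24,"dx":18,"dy":7,"dz":-0.6,"gripper":0}]';python3 look.py w18 75,100,300 150,230,60;python3 -c "
from h import *
plan([490,330,320],10)"
```

```text
clock: 30.35
tcp_pos: [491.0, 323.8, 318.8]
ee_rot: [[-0.194, 0.981, -0.0], [0.981, 0.194, -0.001], [-0.001, -0.0, -1.0]]
wrist_force: [0.6, -0.1, -0.3]
grip_width: 85.4
75,100,300 px [257. 116.] 1405 rect c [479.3 387.7] sz [70.1 50.1] ang 8.5 z 92.9
75,100,300 px [250. 193.] 863 rect c [492.1 294.2] sz [40.9 70.3] ang 88.0 z 88.4
150,230,60 px [258. 168.] 675 rect c [490.8 343.9] sz [17.8 30.3] ang 7.7 z 200.9
d=0.68 0.02 -0.10 cm  w=-0.000 0.001 0.020 | tcp [491.1 323.3 319. ] F [-0.  -0.2  0. ] grip 85.7 t 30.4
```

View pics/w18.png

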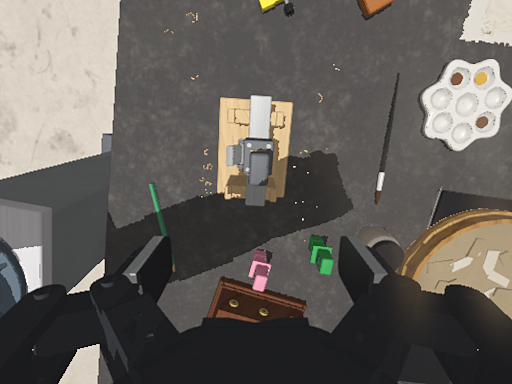

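The gauge knob is at (258,168), world about (490.8, 343.9), top about 203 mm, yaw 7.7°. Its lever is on the left at (235,155), facing world -x. Approaching.

```bash
python3 -c "
from h import *
plan([491,344,240],7.7)"
python3 -m handwheel '[{"wx":0,"wy":0,"wz":0.03,"dx":1,"dy":0.3,"dz":2,"gripper":0},{"wx":0,"wy":0,"wz":0.06,"dx":2,"dy":0.4,"dz":5,"gripper":0},{"wx":0,"wy":0,"wz":0.06,"dx":2,"dy":0.4,"dz":8,"gripper":0},{"wx":0,"wy":0,"wz":0.06,"dx":2,"dy":0.4,"dz":8,"gripper":0},{"wx":0,"wy":0,"wz":0.06,"dx":2,"dy":0.4,"dz":8,"gripper":0},{"wx":0,"wy":0,"wz":0.06,"dx":2,"dy":0.4,"dz":8,"gripper":0}]';python3 look.py w19 75,100,300 150,230,60;python3 -c "
from h import *
plan([491,344,186],7.7)"
```

```text
d=2.04 0.39 7.90 cm  w=-0.000 0.001 0.060 | tcp [491.1 323.3 319. ] F [-0.  -0.2  0. ] grip 85.7 t 30.4
clock: 31.0
tcp_pos: [492.0, 344.4, 240.9]
ee_rot: [[-0.134, 0.991, 0.002], [0.991, 0.134, 0.001], [0.001, 0.002, -1.0]]
wrist_force: [-0.3, -0.2, 0.8]
grip_width: 85.5
75,100,300 px [249. 139.] 2184 rect c [479.  387.3] sz [69.4 49.5] ang 7.7 z 93.0
75,100,300 px [226. 229.] 369 rect c [469.8 285.6] sz [24.7 17.1] ang 7.5 z 80.0
150,230,60 px [252. 218.] 1327 rect c [490.7 344.6] sz [18.  29.8] ang 8.0 z 200.9
d=-0.05 -0.13 5.49 cm  w=0.003 -0.001 -0.000 | tcp [492.  344.6 240.9] F [ 0.9  0.4 -0.2] grip 85.2 t 31.05
```

View pics/w19.png

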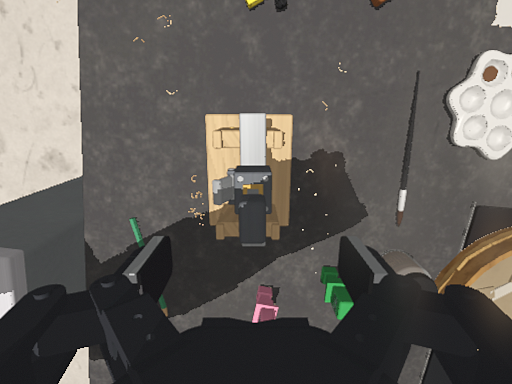

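Run:
```python
from h import *
for f in ['w18','w19']:
    W=np.load('pics/'+f+'.npz')['W']
    near=(abs(W[...,0]-488)<90)&(abs(W[...,1]-342)<110)
    for nm,lo,hi in [('board',5,16),('beamtop',91.5,95.5),('cheek/lip',77,90),('lip',85,90)]:
        m=near&(W[...,2]>lo)&(W[...,2]<hi)
        P=W[m];r=cv2.minAreaRect(P[:,:2].astype(np.float32));print(f,nm,len(P),np.round(r[0],1),np.round(r[1],1),round(r[2],1))
        if nm=='beamtop': print('  med z',np.median(P[:,2]),'mean',P.mean(0))
```

```text
w18 board 2949 [476.2 336.1] [128.9 149.7] 7.3
w18 beamtop 1288 [490.7 343.9] [ 26.  139.6] 8.0
  med z 93.54393826559499 mean [488.58211862 357.17998465  93.54533794]
w18 cheek/lip 942 [485.9 337.2] [ 70. 118.] 7.3
w18 lip 375 [485.7 337.2] [ 69.8 117.4] 7.3
w19 board 3729 [476.5 336.3] [128.9 148.8] 7.2
w19 beamtop 1433 [490.7 343.9] [ 25.8 138.8] 8.0
  med z 93.56198670245493 mean [485.28532477 384.07229232  93.55197896]
w19 cheek/lip 1350 [485.8 337.3] [ 69.9 117.9] 7.5
w19 lip 564 [485.8 337.3] [ 69.9 117.8] 7.5
```

```bash
python3 -m handwheel '[{"wx":0,"wy":0,"wz":0,"dx":0,"dy":-0.1,"dz":2,"gripper":0},{"wx":0,"wy":0,"wz":0,"dx":0,"dy":-0.1,"dz":4,"gripper":0.2},{"wx":0,"wy":0,"wz":0,"dx":0,"dy":-0.1,"dz":5.2,"gripper":0.5},{"wx":0,"wy":0,"wz":0,"dx":0,"dy":-0.1,"dz":5.4,"gripper":0.65},{"wx":0,"wy":0,"wz":0,"dx":0,"dy":-0.1,"dz":5.4,"gripper":0.65},{"wx":0,"wy":0,"wz":0,"dx":0,"dy":-0.1,"dz":5.4,"gripper":0.75},{"wx":0,"wy":0,"wz":0,"dx":0,"dy":-0.1,"dz":5.4,"gripper":1},{"wx":0,"wy":0,"wz":0,"dx":0,"dy":-0.1,"dz":5.4,"gripper":1},{"wx":0,"wy":0,"wz":0,"dx":0,"dy":-0.1,"dz":5.4,"gripper":1}]' 60; python3 look.py w20
```

```text
clock: 31.95
tcp_pos: [490.4, 344.9, 185.3]
ee_rot: [[-0.135, 0.991, 0.001], [0.991, 0.135, 0.001], [0.0, 0.001, -1.0]]
wrist_force: [1.0, -0.0, 1.8]
grip_width: 17.1
```

View pics/w20.png

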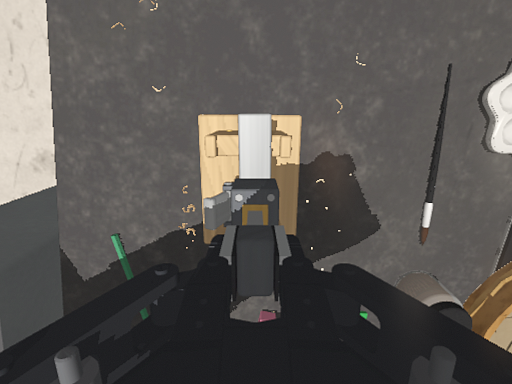

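Knob gripped at width 17.1; the lever is visible at the left (215,207). Lifting first lets the rod slide up, then the gauge hangs.

```bash
python3 -m handwheel '[{"wx":0,"wy":0,"wz":0,"dx":0,"dy":0,"dz":-0.5,"gripper":1},{"wx":0,"wy":0,"wz":0,"dx":0,"dy":0,"dz":-1,"gripper":1},{"wx":0,"wy":0,"wz":0,"dx":0,"dy":0,"dz":-1.5,"gripper":1},{"wx":0,"wy":0,"wz":0,"dx":0,"dy":0,"dz":-2,"gripper":1},{"wx":0,"wy":0,"wz":0,"dx":0,"dy":0,"dz":-2.3,"gripper":1},{"wx":0,"wy":0,"wz":0,"dx":0,"dy":0,"dz":-3,"gripper":1},{"wx":0,"wy":0,"wz":0,"dx":0,"dy":0,"dz":-4,"gripper":1},{"wx":0,"wy":0,"wz":0,"dx":0,"dy":0,"dz":-5.5,"gripper":1},{"wx":0,"wy":0,"wz":0,"dx":0,"dy":0,"dz":-7.5,"gripper":1},{"wx":0,"wy":0,"wz":0,"dx":0,"dy":0,"dz":-9,"gripper":1}]'; python3 look.py w21 80,230,100;python3 -c "
from h import *
plan([541,-11,275],-7.7)"
```

```text
clock: 33.0
tcp_pos: [490.2, 344.7, 276.5]
ee_rot: [[-0.135, 0.991, 0.001], [0.991, 0.135, 0.0], [0.0, 0.001, -1.0]]
wrist_force: [0.2, -0.1, -3.2]
grip_width: 17.5
80,230,100 px [249. 176.] 4955 rect c [484.5 346.1] sz [ 69.7 133.4] ang 7.6 z 181.8
80,230,100 px [224. 136.] 151 rect c [453.6 383.4] sz [16.4 16.8] ang 5.5 z 87.1
80,230,100 px [266. 312.] 209 rect c [531.7 155. ] sz [25.7 17.8] ang 88.2 z 84.3
d=-35.96 0.18 0.32 cm  w=0.003 -0.002 0.269 | tcp [490.8 345.1 278.8] F [-1.   0.2 -2.5] grip 16.9 t 33.05
```

View pics/w21.png

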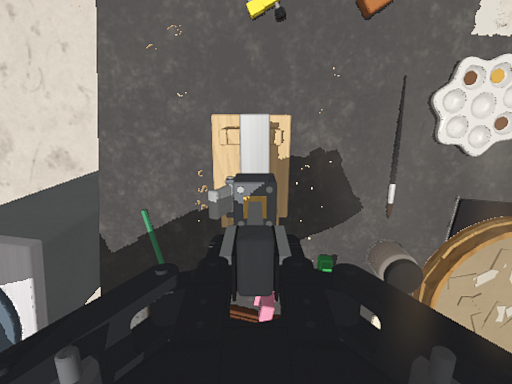

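```bash
python3 -m handwheel '[{"wx":0,"wy":0,"wz":0.02,"dx":-1.5,"dy":0,"dz":0,"gripper":1},{"wx":0,"wy":0,"wz":0.05,"dx":-4.5,"dy":0,"dz":0,"gripper":1},{"wx":0,"wy":0,"wz":0.08,"dx":-8.5,"dy":0,"dz":0,"gripper":1},{"wx":0,"wy":0,"wz":0.11,"dx":-12.5,"dy":0,"dz":0,"gripper":1},{"wx":0,"wy":0,"wz":0.14,"dx":-16.5,"dy":0,"dz":0,"gripper":1},{"wx":0,"wy":0,"wz":0.17,"dx":-20.5,"dy":0,"dz":0,"gripper":1},{"wx":0,"wy":0,"wz":0.2,"dx":-24.5,"dy":0,"dz":0,"gripper":1},{"wx":0,"wy":0,"wz":0.23,"dx":-28.5,"dy":0.1,"dz":0,"gripper":1},{"wx":0,"wy":0,"wz":0.26,"dx":-32.5,"dy":0.2,"dz":0,"gripper":1},{"wx":0,"wy":0,"wz":0.27,"dx":-35,"dy":0.2,"dz":0.2,"gripper":1}]';python3 -m handwheel '[{"wx":0,"wy":0,"wz":0,"dx":-0.5,"dy":0,"dz":0,"gripper":1},{"wx":0,"wy":0,"wz":0,"dx":-0.9,"dy":0,"dz":0,"gripper":1},{"wx":0,"wy":0,"wz":0,"dx":-0.9,"dy":0,"dz":0,"gripper":1},{"wx":0,"wy":0,"wz":0,"dx":-0.9,"dy":0,"dz":0,"gripper":1}]'; python3 look.py w22 ;python3 - <<'E'
from h import *
W=np.load('pics/w22.npz')['W']
m=(W[...,2]>156)&(W[...,2]<166);P=W[m]
print(len(P),P[:,2].min(),np.median(P[:,2]),cv2.minAreaRect(P[:,:2].astype(np.float32)))
plan([541,-11,215],-7.7)
E
```

```text
clock: 34.05
tcp_pos: [538.8, -5.1, 272.5]
ee_rot: [[0.138, 0.99, -0.0], [0.99, -0.138, -0.001], [-0.001, -0.0, -1.0]]
wrist_force: [-0.0, 0.5, -4.6]
grip_width: 17.2
clock: 34.45
tcp_pos: [537.8, -10.1, 272.8]
ee_rot: [[0.134, 0.991, -0.0], [0.991, -0.134, 0.0], [0.0, -0.0, -1.0]]
wrist_force: [-0.2, 0.6, -5.0]
grip_width: 17.5
1827 156.4420984277618 159.87519753101074 ((537.54736328125, 33.33818054199219), (52.444297790527344, 40.21261215209961), 85.88128662109375)
d=-0.06 0.32 5.78 cm  w=-0.000 -0.000 0.000 | tcp [537.9 -10.  272.8] F [-0.7  0.6 -4. ] grip 16.8 t 34.5
```

View pics/w22.png

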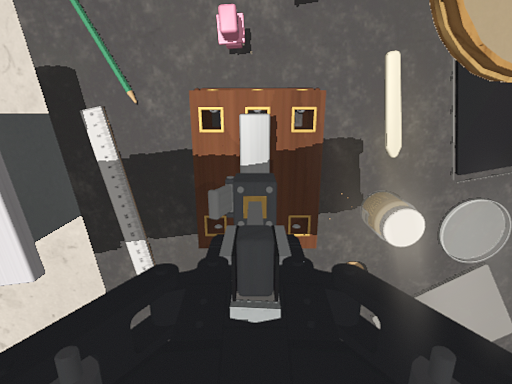

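The gauge hangs level over the stand, with its beam top at about 162. Lining the rod up on the mortise centre (540,-12) and lowering.

```bash
python3 -m handwheel '[{"wx":0,"wy":0,"wz":0,"dx":-0.1,"dy":0.2,"dz":1.5,"gripper":1},{"wx":0,"wy":0,"wz":0,"dx":-0.1,"dy":0.2,"dz":3,"gripper":1},{"wx":0,"wy":0,"wz":0,"dx":-0.1,"dy":0.2,"dz":4.5,"gripper":1},{"wx":0,"wy":0,"wz":0,"dx":-0.1,"dy":0.2,"dz":5.5,"gripper":1},{"wx":0,"wy":0,"wz":0,"dx":-0.1,"dy":0.2,"dz":6,"gripper":1},{"wx":0,"wy":0,"wz":0,"dx":-0.1,"dy":0.2,"dz":6.2,"gripper":1},{"wx":0,"wy":0,"wz":0,"dx":-0.1,"dy":0.2,"dz":6.2,"gripper":1},{"wx":0,"wy":0,"wz":0,"dx":-0.1,"dy":0.2,"dz":6.2,"gripper":1}]';python3 -c "
from h import *
plan([540.2,-11.7,204],-7.7)"
```

```text
clock: 35.3
tcp_pos: [540.2, -12.0, 211.4]
ee_rot: [[0.135, 0.991, 0.001], [0.991, -0.135, -0.0], [0.0, 0.001, -1.0]]
wrist_force: [0.6, -0.0, -4.2]
grip_width: 16.9
d=0.03 -0.00 0.74 cm  w=0.001 -0.000 -0.001 | tcp [540.2 -12.  211.4] F [ 0.6 -0.  -4.2] grip 16.9 t 35.3
```

```bash
python3 -m handwheel '[{"wx":0,"wy":0,"wz":0,"dx":0,"dy":0,"dz":0.3,"gripper":1},{"wx":0,"wy":0,"wz":0,"dx":0,"dy":0,"dz":0.6,"gripper":1},{"wx":0,"wy":0,"wz":0,"dx":0,"dy":0,"dz":0.9,"gripper":1},{"wx":0,"wy":0,"wz":0,"dx":0,"dy":0,"dz":1.4,"gripper":1},{"wx":0,"wy":0,"wz":0,"dx":0,"dy":0,"dz":2,"gripper":1},{"wx":0,"wy":0,"wz":0,"dx":0,"dy":0,"dz":2,"gripper":1}]';python3 look.py w23
python3 - <<'E'
from h import *
W=np.load('pics/w23.npz')['W']
m=(W[...,2]>87)&(W[...,2]<97)&(abs(W[...,0]-541)<60)&(abs(W[...,1]+10)<100);P=W[m]
print(len(P),np.median(P[:,2]),cv2.minAreaRect(P[:,:2].astype(np.float32)))
E
```

```text
clock: 35.9
tcp_pos: [539.8, -12.1, 190.0]
ee_rot: [[0.135, 0.991, -0.0], [0.991, -0.135, -0.0], [-0.0, -0.0, -1.0]]
wrist_force: [1.2, -0.4, -2.0]
grip_width: 16.7
2049 91.63331599626935 ((542.892578125, 31.178604125976562), (52.317161560058594, 34.46989059448242), 86.47913360595703)
```

View pics/w23.png

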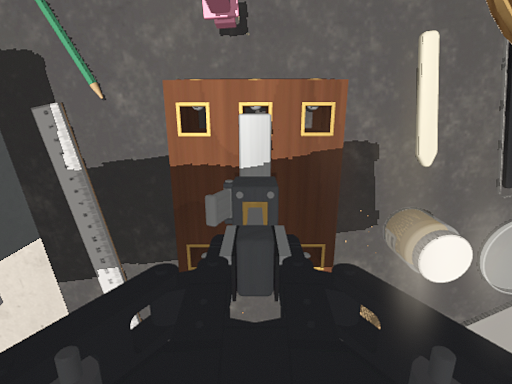

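The beam rests on the stand (top at about 94) and the rod is sliding down. Probing further.

```bash
python3 -m handwheel '[{"wx":0,"wy":0,"wz":0,"dx":0,"dy":0,"dz":0.5,"gripper":1},{"wx":0,"wy":0,"wz":0,"dx":0,"dy":0,"dz":1,"gripper":1},{"wx":0,"wy":0,"wz":0,"dx":0,"dy":0,"dz":1.5,"gripper":1},{"wx":0,"wy":0,"wz":0,"dx":0,"dy":0,"dz":2,"gripper":1},{"wx":0,"wy":0,"wz":0,"dx":0,"dy":0,"dz":2.5,"gripper":1},{"wx":0,"wy":0,"wz":0,"dx":0,"dy":0,"dz":3,"gripper":1},{"wx":0,"wy":0,"wz":0,"dx":0,"dy":0,"dz":3.3,"gripper":1},{"wx":0,"wy":0,"wz":0,"dx":0,"dy":0,"dz":3.3,"gripper":1}]'
python3 -m handwheel '[{"wx":0,"wy":0,"wz":0,"dx":0,"dy":0,"dz":0.1,"gripper":1},{"wx":0,"wy":0,"wz":0,"dx":0,"dy":0,"dz":0.2,"gripper":1},{"wx":0,"wy":0,"wz":0,"dx":0,"dy":0,"dz":0.2,"gripper":1}]'
```

```text
clock: 36.75
tcp_pos: [539.8, -12.1, 157.2]
ee_rot: [[0.135, 0.991, -0.001], [0.991, -0.135, -0.0], [-0.0, -0.001, -1.0]]
wrist_force: [0.4, -1.0, -2.6]
grip_width: 17.2
clock: 37.05
tcp_pos: [539.8, -12.1, 155.8]
ee_rot: [[0.135, 0.991, -0.0], [0.991, -0.135, -0.0], [-0.0, -0.0, -1.0]]
wrist_force: [-0.1, -1.3, -1.1]
grip_width: 17.1
```

```bash
for i in 1 2; do python3 -m handwheel '[{"wx":0,"wy":0,"wz":0,"dx":0,"dy":0,"dz":0.1,"gripper":1},{"wx":0,"wy":0,"wz":0,"dx":0,"dy":0,"dz":0.2,"gripper":1},{"wx":0,"wy":0,"wz":0,"dx":0,"dy":0,"dz":0.2,"gripper":1}]' | grep -E "tcp|wrist"; done
```

```text
tcp_pos: [539.8, -12.1, 153.7]
wrist_force: [-0.3, -0.8, -1.2]
tcp_pos: [539.8, -12.1, 151.6]
wrist_force: [-0.7, -1.1, -0.8]
```

```bash
python3 -m handwheel '[{"wx":0,"wy":0,"wz":0,"dx":0,"dy":0,"dz":0.1,"gripper":1},{"wx":0,"wy":0,"wz":0,"dx":0,"dy":0,"dz":0.2,"gripper":1},{"wx":0,"wy":0,"wz":0,"dx":0,"dy":0,"dz":0.2,"gripper":1}]' | grep -E "tcp|wrist"; python3 -m handwheel '[{"wx":0,"wy":0,"wz":0,"dx":0,"dy":0,"dz":0.1,"gripper":1},{"wx":0,"wy":0,"wz":0,"dx":0,"dy":0,"dz":0.1,"gripper":1}]' | grep -E "tcp|wrist"
```

```text
tcp_pos: [539.8, -12.1, 149.6]
wrist_force: [-0.5, -0.8, -2.3]
tcp_pos: [539.9, -12.1, 148.7]
wrist_force: [-1.4, -0.0, -1.7]
```

```bash
python3 -m handwheel '[{"wx":0,"wy":0,"wz":0,"dx":0,"dy":0,"dz":0.1,"gripper":1},{"wx":0,"wy":0,"wz":0,"dx":0,"dy":0,"dz":0.1,"gripper":1}]' | grep -E "tcp|wrist"; python3 -m handwheel '[{"wx":0,"wy":0,"wz":0,"dx":0,"dy":0,"dz":0.1,"gripper":1},{"wx":0,"wy":0,"wz":0,"dx":0,"dy":0,"dz":0.1,"gripper":1}]' | grep -E "tcp|wrist"
```

```text
tcp_pos: [540.1, -12.1, 148.6]
wrist_force: [-2.8, -1.4, 7.6]
tcp_pos: [540.4, -12.1, 148.5]
wrist_force: [-4.3, -0.6, 15.7]
```

The floor was found at TCP z of about 148.6: the force rises from -1.7 to +7.6 N, giving a probe value of about 56 mm. Ease off, hold, and release the knob.

```bash
python3 -m handwheel '[{"wx":0,"wy":0,"wz":0,"dx":0,"dy":0,"dz":-0.1,"gripper":1},{"wx":0,"wy":0,"wz":0,"dx":0,"dy":0,"dz":-0.1,"gripper":1},{"wx":0,"wy":0,"wz":0,"dx":0,"dy":0,"dz":-0.1,"gripper":1}]' | grep -E "tcp|wrist"; python3 -m handwheel '[{"wx":0,"wy":0,"wz":0,"dx":0,"dy":0,"dz":0,"gripper":0.7},{"wx":0,"wy":0,"wz":0,"dx":0,"dy":0,"dz":0,"gripper":0.6},{"wx":0,"wy":0,"wz":0,"dx":0,"dy":0,"dz":0,"gripper":0.4},{"wx":0,"wy":0,"wz":0,"dx":0,"dy":0,"dz":0,"gripper":0},{"wx":0,"wy":0,"wz":0,"dx":0,"dy":0,"dz":0,"gripper":0},{"wx":0,"wy":0,"wz":0,"dx":0,"dy":0,"dz":-1,"gripper":0},{"wx":0,"wy":0,"wz":0,"dx":0,"dy":0,"dz":-3,"gripper":0},{"wx":0,"wy":0,"wz":0,"dx":0,"dy":0,"dz":-5,"gripper":0},{"wx":0,"wy":0,"wz":0,"dx":0,"dy":0,"dz":-5,"gripper":0},{"wx":0,"wy":0,"wz":0,"dx":0,"dy":0,"dz":-5,"gripper":0}]'; python3 look.py w24 155,175,60 87,97,300 122,133,60 108,120,40
```

```text
tcp_pos: [540.1, -12.1, 148.6]
wrist_force: [-3.1, -1.7, 9.2]
clock: 39.85
tcp_pos: [540.2, -12.1, 198.4]
ee_rot: [[0.135, 0.991, 0.001], [0.991, -0.135, -0.0], [0.0, 0.001, -1.0]]
wrist_force: [0.8, -0.3, -0.7]
grip_width: 85.4
155,175,60 px [254. 224.] 1286 rect c [540.4 -12.3] sz [29.8 18. ] ang 82.2 z 163.6
87,97,300 px [254. 143.] 1913 rect c [546.3  31.4] sz [50.  30.5] ang 82.3 z 91.6
87,97,300 px [255. 256.] 519 rect c [533.5 -65.1] sz [33.1 25.7] ang 82.6 z 91.6
122,133,60 px [254. 200.] 1262 rect c [540.3 -12.6] sz [40. 34.] ang 82.6 z 127.5
122,133,60 px [212. 206.] 326 rect c [508.3  -8.2] sz [23.2  9. ] ang 82.5 z 124.1
108,120,40 px [254. 179.] 132 rect c [542.9   6.7] sz [ 1.  32.8] ang 82.1 z 114.2
108,120,40 px [223. 201.] 254 rect c [515.6  -8.9] sz [23.6  7.4] ang 86.3 z 113.8
```

View pics/w24.png

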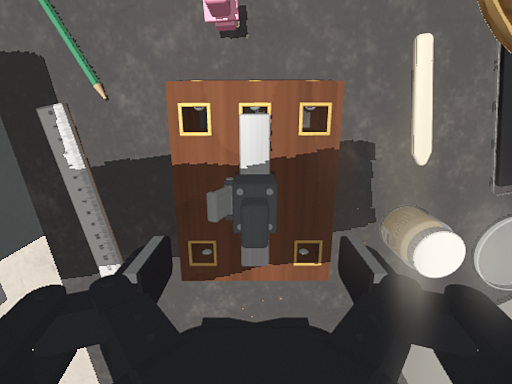

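Camera heights: knob top is 86.0 above the beam's underside, so the probe is about 56.0 mm and on the floor. The lever at (215,206) is open. Descending to pinch head and lever.

```bash
python3 -c "
from h import *
plan([533.4,-11.6,116],-7.7)"
```

```text
d=-0.04 -0.63 8.17 cm  w=-0.000 0.000 -0.001 | tcp [539.7 -12.1 197.7] F [ 0.5 -0.1  0.2] grip 85.2 t 39.9
```

```bash
python3 -m handwheel '[{"wx":0,"wy":0,"wz":0,"dx":0,"dy":-0.6,"dz":1,"gripper":0},{"wx":0,"wy":0,"wz":0,"dx":0,"dy":-0.6,"dz":2.5,"gripper":0},{"wx":0,"wy":0,"wz":0,"dx":0,"dy":-0.6,"dz":4,"gripper":0},{"wx":0,"wy":0,"wz":0,"dx":0,"dy":-0.6,"dz":5.5,"gripper":0},{"wx":0,"wy":0,"wz":0,"dx":0,"dy":-0.6,"dz":7,"gripper":0},{"wx":0,"wy":0,"wz":0,"dx":0,"dy":-0.6,"dz":7.8,"gripper":0},{"wx":0,"wy":0,"wz":0,"dx":0,"dy":-0.6,"dz":8.1,"gripper":0},{"wx":0,"wy":0,"wz":0,"dx":0,"dy":-0.6,"dz":8.1,"gripper":0}]';python3 look.py w25
```

```text
clock: 40.7
tcp_pos: [533.7, -11.3, 116.5]
ee_rot: [[0.135, 0.991, -0.001], [0.991, -0.135, -0.0], [-0.0, -0.001, -1.0]]
wrist_force: [0.3, 0.1, 0.6]
grip_width: 85.4
```

View pics/w25.png

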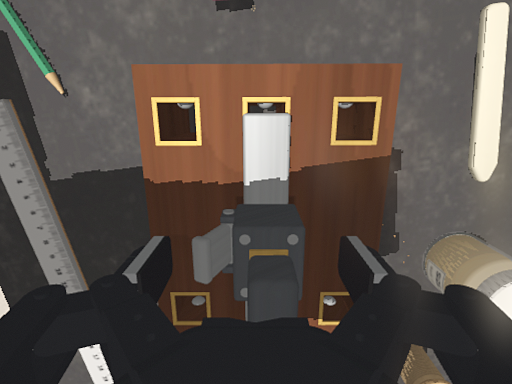

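The fingers straddle the lever (210,255) and the head. Pinching.

```bash
python3 -m handwheel '[{"wx":0,"wy":0,"wz":0,"dx":0,"dy":0,"dz":0,"gripper":0.25},{"wx":0,"wy":0,"wz":0,"dx":0,"dy":0,"dz":0,"gripper":0.33},{"wx":0,"wy":0,"wz":0,"dx":0,"dy":0,"dz":0,"gripper":0.37},{"wx":0,"wy":0,"wz":0,"dx":0,"dy":0,"dz":0,"gripper":0.4},{"wx":0,"wy":0,"wz":0,"dx":0,"dy":0,"dz":0,"gripper":0.44},{"wx":0,"wy":0,"wz":0,"dx":0,"dy":0,"dz":0,"gripper":0.48},{"wx":0,"wy":0,"wz":0,"dx":0,"dy":0,"dz":0,"gripper":0.55},{"wx":0,"wy":0,"wz":0,"dx":0,"dy":0,"dz":0,"gripper":0.6},{"wx":0,"wy":0,"wz":0,"dx":0,"dy":0,"dz":0,"gripper":0.6},{"wx":0,"wy":0,"wz":0,"dx":0,"dy":0,"dz":0,"gripper":0.6}]' 40; python3 look.py w26
```

```text
clock: 41.75
tcp_pos: [538.2, -11.8, 119.7]
ee_rot: [[0.135, 0.991, 0.01], [0.991, -0.135, -0.001], [0.0, 0.01, -1.0]]
wrist_force: [6.3, -2.3, 13.8]
grip_width: 41.9
```

View pics/w26.png

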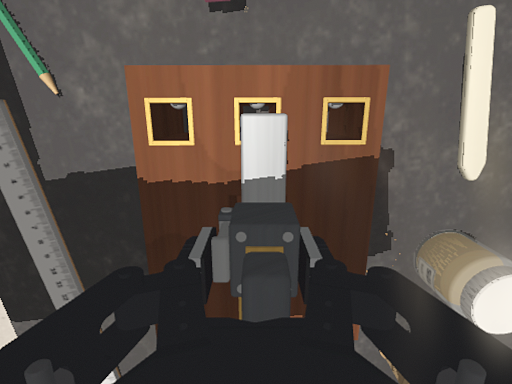

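The width reads 41.9 (readings run about 1 mm short), so the lever is upright. Hold, open and check.

```bash
python3 -m handwheel '[{"wx":0,"wy":0,"wz":0,"dx":0,"dy":0,"dz":0,"gripper":0.6},{"wx":0,"wy":0,"wz":0,"dx":0,"dy":0,"dz":0,"gripper":0.6},{"wx":0,"wy":0,"wz":0,"dx":0,"dy":0,"dz":0,"gripper":0.6}]' 50|grep -E "grip|tcp|force"; python3 -m handwheel '[{"wx":0,"wy":0,"wz":0,"dx":0,"dy":0,"dz":0,"gripper":0.4},{"wx":0,"wy":0,"wz":0,"dx":0,"dy":0,"dz":0,"gripper":0.2},{"wx":0,"wy":0,"wz":0,"dx":0,"dy":0,"dz":0,"gripper":0},{"wx":0,"wy":0,"wz":0,"dx":0,"dy":0,"dz":0,"gripper":0},{"wx":0,"wy":0,"wz":0,"dx":0,"dy":0,"dz":0,"gripper":0}]'; python3 -m handwheel '[{"wx":0,"wy":0,"wz":0,"dx":0,"dy":0.3,"dz":-1,"gripper":0},{"wx":0,"wy":0,"wz":0,"dx":0,"dy":0.6,"dz":-3,"gripper":0},{"wx":0,"wy":0,"wz":0,"dx":0,"dy":0.6,"dz":-5,"gripper":0},{"wx":0,"wy":0,"wz":0,"dx":0,"dy":0.6,"dz":-7,"gripper":0},{"wx":0,"wy":0,"wz":0,"dx":0,"dy":0.6,"dz":-8,"gripper":0},{"wx":0,"wy":0,"wz":0,"dx":0,"dy":0.6,"dz":-8,"gripper":0}]'; python3 look.py w27 155,175,60 87,97,300 120,135,60; python3 -c "
from h import *
p=cv2.imread('pics/w27.png');crop(p[...,::-1],170,340,90,280,3,'pics/c27.png')"
```

```text
tcp_pos: [538.3, -11.8, 119.7]
wrist_force: [5.9, -2.3, 13.3]
grip_width: 41.9
clock: 42.6
tcp_pos: [533.7, -11.2, 116.5]
ee_rot: [[0.135, 0.991, -0.001], [0.991, -0.135, -0.0], [-0.0, -0.001, -1.0]]
wrist_force: [-0.9, 0.2, -0.4]
grip_width: 85.4
clock: 43.2
tcp_pos: [540.8, -12.1, 198.4]
ee_rot: [[0.135, 0.991, 0.003], [0.991, -0.135, -0.0], [0.0, 0.003, -1.0]]
wrist_force: [0.8, -0.8, 0.3]
grip_width: 85.4
155,175,60 px [259. 224.] 1275 rect c [544.1 -12.7] sz [29.5 17.9] ang 81.8 z 163.6
87,97,300 px [257. 143.] 1903 rect c [550.  31.] sz [50.1 29.8] ang 82.3 z 91.6
87,97,300 px [257. 256.] 518 rect c [537.3 -65.7] sz [32.8 25.7] ang 81.6 z 91.6
120,135,60 px [251. 202.] 1669 rect c [539.4 -12.3] sz [39.7 43.2] ang 82.8 z 127.4
```

View pics/c27.png

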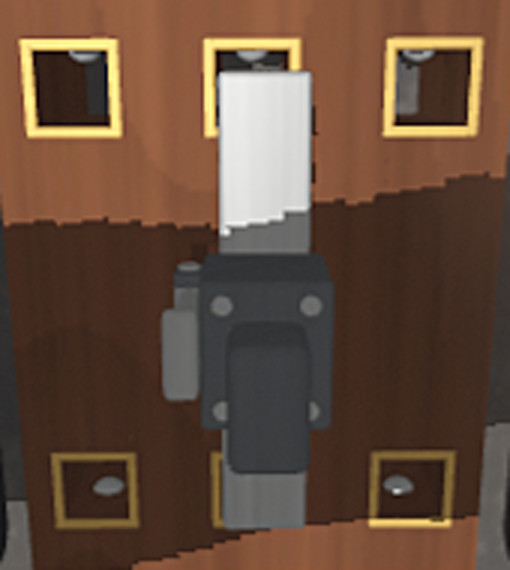

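Locked: head plus lever measures 43.2 mm, knob height is unchanged relative to the beam (72.0), and the gauge is flat. The rod moved about 4 mm, still inside the mortise. Gripping the knob at (544,-12.7).

```bash
python3 -c "
from h import *
plan([543.9,-12.6,149],-7.7)"; python3 -m handwheel '[{"wx":0,"wy":0,"wz":0,"dx":0,"dy":0.3,"dz":1.5,"gripper":0},{"wx":0,"wy":0,"wz":0,"dx":0,"dy":0.3,"dz":3,"gripper":0},{"wx":0,"wy":0,"wz":0,"dx":0,"dy":0.3,"dz":4.5,"gripper":0.2},{"wx":0,"wy":0,"wz":0,"dx":0,"dy":0.3,"dz":4.9,"gripper":0.5},{"wx":0,"wy":0,"wz":0,"dx":0,"dy":0.3,"dz":4.9,"gripper":0.65},{"wx":0,"wy":0,"wz":0,"dx":0,"dy":0.3,"dz":4.9,"gripper":0.7},{"wx":0,"wy":0,"wz":0,"dx":0,"dy":0.3,"dz":4.9,"gripper":0.8},{"wx":0,"wy":0,"wz":0,"dx":0,"dy":0.3,"dz":4.9,"gripper":1},{"wx":0,"wy":0,"wz":0,"dx":0,"dy":0.3,"dz":4.9,"gripper":1},{"wx":0,"wy":0,"wz":0,"dx":0,"dy":0.3,"dz":4.9,"gripper":1}]' 60
```

```text
d=0.00 0.37 4.82 cm  w=0.001 -0.000 -0.001 | tcp [540.2 -12.1 197.2] F [ 0.   0.3 -1. ] grip 85.2 t 43.25
clock: 44.25
tcp_pos: [543.3, -12.5, 148.4]
ee_rot: [[0.135, 0.991, 0.001], [0.991, -0.135, -0.0], [0.0, 0.001, -1.0]]
wrist_force: [1.3, -0.4, 3.1]
grip_width: 16.7
```

```bash
python3 -m handwheel '[{"wx":0,"wy":0,"wz":0,"dx":0,"dy":0,"dz":-0.3,"gripper":1},{"wx":0,"wy":0,"wz":0,"dx":0,"dy":0,"dz":-0.8,"gripper":1},{"wx":0,"wy":0,"wz":0,"dx":0,"dy":0,"dz":-1.5,"gripper":1},{"wx":0,"wy":0,"wz":0,"dx":0,"dy":0,"dz":-2.5,"gripper":1},{"wx":0,"wy":0,"wz":0,"dx":0,"dy":0,"dz":-3.7,"gripper":1},{"wx":0,"wy":0,"wz":0,"dx":0,"dy":0,"dz":-5,"gripper":1},{"wx":0,"wy":0,"wz":0,"dx":0,"dy":0,"dz":-6.5,"gripper":1},{"wx":0,"wy":0,"wz":0,"dx":0,"dy":0,"dz":-8.5,"gripper":1},{"wx":0,"wy":0,"wz":0,"dx":0,"dy":0,"dz":-10.5,"gripper":1},{"wx":0,"wy":0,"wz":0,"dx":0,"dy":0,"dz":-11,"gripper":1}]'; python3 look.py w28
python3 - <<'E'
from h import *
W=np.load('pics/w28.npz')['W']
m=(W[...,2]>190)&(W[...,2]<215)&(W[...,1]>10);P=W[m]
print(len(P),np.median(P[:,2]))
plan([485.8,337.2,258],7.4)
E
```

```text
clock: 45.25
tcp_pos: [543.8, -12.5, 260.7]
ee_rot: [[0.135, 0.991, 0.004], [0.991, -0.135, -0.0], [0.0, 0.004, -1.0]]
wrist_force: [-0.3, -0.0, -4.0]
grip_width: 17.1
2718 203.91630679641935
d=33.87 -10.44 0.19 cm  w=0.004 0.000 -0.264 | tcp [543.7 -12.5 260.2] F [-0.  1. -4.] grip 17.0 t 45.3
```

View pics/w28.png

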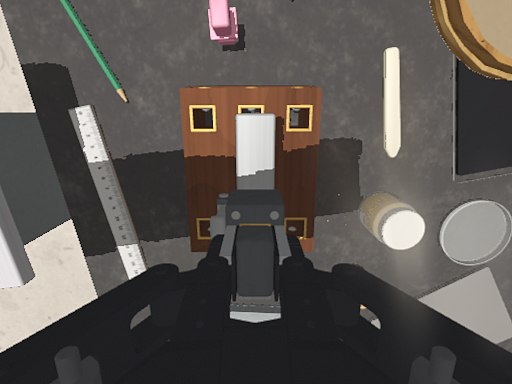

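The gauge hangs with the beam 68.1 below TCP (68.4 before lifting), so the reading is kept and the lever is still upright. Carrying it to the saddle.

```bash
python3 -m handwheel '[{"wx":0,"wy":0,"wz":-0.02,"dx":1.5,"dy":-0.5,"dz":0,"gripper":1},{"wx":0,"wy":0,"wz":-0.05,"dx":4.5,"dy":-1.4,"dz":0,"gripper":1},{"wx":0,"wy":0,"wz":-0.08,"dx":8.5,"dy":-2.6,"dz":0,"gripper":1},{"wx":0,"wy":0,"wz":-0.11,"dx":12.5,"dy":-3.9,"dz":0,"gripper":1},{"wx":0,"wy":0,"wz":-0.14,"dx":16.5,"dy":-5.1,"dz":0,"gripper":1},{"wx":0,"wy":0,"wz":-0.17,"dx":20.5,"dy":-6.3,"dz":0,"gripper":1},{"wx":0,"wy":0,"wz":-0.2,"dx":24.5,"dy":-7.6,"dz":0,"gripper":1},{"wx":0,"wy":0,"wz":-0.23,"dx":28.5,"dy":-8.8,"dz":0,"gripper":1},{"wx":0,"wy":0,"wz":-0.26,"dx":32,"dy":-9.9,"dz":0,"gripper":1},{"wx":0,"wy":0,"wz":-0.264,"dx":33.8,"dy":-10.4,"dz":0.2,"gripper":1}]';python3 -m handwheel '[{"wx":0,"wy":0,"wz":0,"dx":0,"dy":0,"dz":0,"gripper":1},{"wx":0,"wy":0,"wz":0,"dx":0,"dy":0,"dz":0,"gripper":1},{"wx":0,"wy":0,"wz":0,"dx":0,"dy":0,"dz":0,"gripper":1}]';python3 look.py w29;python3 - <<'E'
from h import *
W=np.load('pics/w29.npz')['W']
near=(abs(W[...,0]-486)<90)&(abs(W[...,1]-337)<110)
for nm,lo,hi in [('beam',195,207),('lip',83,91),('board',5,16)]:
    P=W[near&(W[...,2]>lo)&(W[...,2]<hi)]
    if len(P): print(nm,len(P),np.median(P[:,2]),cv2.minAreaRect(P[:,:2].astype(np.float32)))
plan([485.8,337.2,165],7.4)
E
```

```text
clock: 46.3
tcp_pos: [483.6, 339.7, 254.6]
ee_rot: [[-0.133, 0.991, -0.002], [0.991, 0.133, -0.0], [0.0, -0.002, -1.0]]
wrist_force: [0.4, 0.6, -4.2]
grip_width: 17.2
clock: 46.6
tcp_pos: [485.2, 335.4, 255.5]
ee_rot: [[-0.128, 0.992, -0.001], [0.992, 0.128, -0.001], [-0.001, -0.001, -1.0]]
wrist_force: [0.0, -0.0, -3.8]
grip_width: 17.1
beam 3199 198.59823895765564 ((481.7660217285156, 333.8667297363281), (40.871917724609375, 139.68138122558594), 6.988498210906982)
lip 333 87.31628056215169 ((485.6864929199219, 337.9299621582031), (69.25579833984375, 116.6784896850586), 7.233128547668457)
board 3636 9.544844841989175 ((485.71014404296875, 337.63922119140625), (110.06796264648438, 148.23997497558594), 7.345536231994629)
d=0.18 0.07 9.07 cm  w=-0.000 0.000 -0.002 | tcp [485.4 335.4 255.7] F [ 0.5  0.3 -4. ] grip 17.3 t 46.65
```

View pics/w29.png

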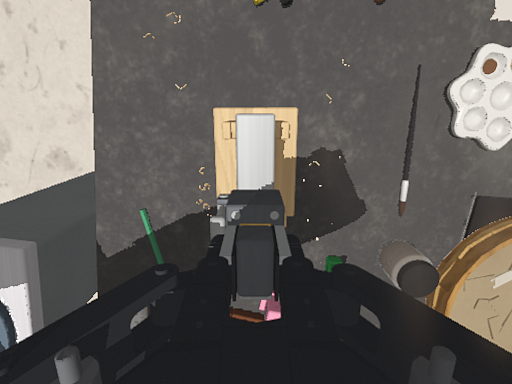

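The saddle centre is at (485.7, 337.6) and the gauge is above and aligned. Lowering.

```bash
python3 -m handwheel '[{"wx":0,"wy":0,"wz":0,"dx":0.2,"dy":0,"dz":1.5,"gripper":1},{"wx":0,"wy":0,"wz":0,"dx":0.2,"dy":0,"dz":3.5,"gripper":1},{"wx":0,"wy":0,"wz":0,"dx":0.2,"dy":0,"dz":5.5,"gripper":1},{"wx":0,"wy":0,"wz":0,"dx":0.2,"dy":0,"dz":7.5,"gripper":1},{"wx":0,"wy":0,"wz":0,"dx":0.2,"dy":0,"dz":8.8,"gripper":1},{"wx":0,"wy":0,"wz":0,"dx":0.2,"dy":0,"dz":9.4,"gripper":1},{"wx":0,"wy":0,"wz":0,"dx":0.2,"dy":0,"dz":9.8,"gripper":1},{"wx":0,"wy":0,"wz":0,"dx":0.2,"dy":0,"dz":10,"gripper":1},{"wx":0,"wy":0,"wz":0,"dx":0.2,"dy":0,"dz":10,"gripper":1},{"wx":0,"wy":0,"wz":0,"dx":0.2,"dy":0,"dz":10,"gripper":1}]'
```

```text
clock: 47.65
tcp_pos: [485.3, 338.5, 156.4]
ee_rot: [[-0.129, 0.992, 0.001], [0.992, 0.129, 0.0], [0.0, 0.001, -1.0]]
wrist_force: [0.6, 0.5, -3.9]
grip_width: 17.1
```

```bash
python3 -m handwheel '[{"wx":0,"wy":0,"wz":0,"dx":0,"dy":0,"dz":0.2,"gripper":1},{"wx":0,"wy":0,"wz":0,"dx":0,"dy":0,"dz":0.4,"gripper":1},{"wx":0,"wy":0,"wz":0,"dx":0,"dy":0,"dz":0.5,"gripper":1},{"wx":0,"wy":0,"wz":0,"dx":0,"dy":0,"dz":0.5,"gripper":1}]'|grep -E "tcp|force"; python3 -m handwheel '[{"wx":0,"wy":0,"wz":0,"dx":0,"dy":0,"dz":0.1,"gripper":1},{"wx":0,"wy":0,"wz":0,"dx":0,"dy":0,"dz":0.1,"gripper":1}]'|grep -E "tcp|force"
```

```text
tcp_pos: [485.0, 338.4, 150.6]
wrist_force: [0.3, -0.5, -3.3]
tcp_pos: [485.1, 338.5, 150.4]
wrist_force: [-1.0, -1.5, 2.8]
```

Contact at 150.4, where 150.2 was expected. Release gently, and check.

```bash
python3 -m handwheel '[{"wx":0,"wy":0,"wz":0,"dx":0,"dy":0,"dz":0,"gripper":0.75},{"wx":0,"wy":0,"wz":0,"dx":0,"dy":0,"dz":0,"gripper":0.7},{"wx":0,"wy":0,"wz":0,"dx":0,"dy":0,"dz":0,"gripper":0.6},{"wx":0,"wy":0,"wz":0,"dx":0,"dy":0,"dz":0,"gripper":0.3},{"wx":0,"wy":0,"wz":0,"dx":0,"dy":0,"dz":0,"gripper":0},{"wx":0,"wy":0,"wz":0,"dx":0,"dy":0,"dz":0,"gripper":0},{"wx":0,"wy":0,"wz":0,"dx":0,"dy":0,"dz":-2,"gripper":0},{"wx":0,"wy":0,"wz":0,"dx":0,"dy":0,"dz":-5,"gripper":0},{"wx":0,"wy":0,"wz":0,"dx":0,"dy":0,"dz":-8,"gripper":0},{"wx":0,"wy":0,"wz":0,"dx":0,"dy":0,"dz":-8,"gripper":0}]'; python3 -m handwheel '[{"wx":0,"wy":0,"wz":0,"dx":0,"dy":0,"dz":-1,"gripper":0},{"wx":0,"wy":0,"wz":0,"dx":0,"dy":0,"dz":-1,"gripper":0}]';python3 look.py w30 156,180,60 120,135,60 ;python3 - <<'E'
from h import *
W=np.load('pics/w30.npz')['W']
near=(abs(W[...,0]-486)<90)&(abs(W[...,1]-337)<110)
for nm,lo,hi in [('beam',91.5,97),('lip',83,91),('board',5,16)]:
    P=W[near&(W[...,2]>lo)&(W[...,2]<hi)]
    if len(P): print(nm,len(P),np.median(P[:,2]),cv2.minAreaRect(P[:,:2].astype(np.float32)))
p=cv2.imread('pics/w30.png');crop(p[...,::-1],170,340,90,280,3,'pics/c30.png')
p,d=snapshot('scene');cv2.imwrite('pics/s30.png',p[...,::-1])
E
```

```text
clock: 49.25
tcp_pos: [486.5, 339.4, 233.9]
ee_rot: [[-0.129, 0.992, 0.005], [0.992, 0.129, 0.004], [0.003, 0.006, -1.0]]
wrist_force: [-0.0, 0.1, 0.4]
grip_width: 85.4
clock: 49.45
tcp_pos: [485.1, 338.5, 240.4]
ee_rot: [[-0.129, 0.992, 0.0], [0.992, 0.129, 0.0], [0.0, 0.0, -1.0]]
wrist_force: [-0.1, 0.2, -0.9]
grip_width: 85.3
156,180,60 px [255. 205.] 888 rect c [485.9 337.9] sz [18.  29.8] ang 7.4 z 165.5
120,135,60 px [249. 188.] 1197 rect c [481.2 337.5] sz [43.3 39.5] ang 7.2 z 129.3
beam 1920 93.59190757650904 ((484.0099182128906, 337.384765625), (29.22399139404297, 139.73635864257812), 7.127258777618408)
lip 585 87.44009850349318 ((485.0062255859375, 343.55206298828125), (69.04817199707031, 127.64568328857422), 7.399505138397217)
board 4268 9.585235578714133 ((473.28668212890625, 335.90155029296875), (134.96023559570312, 147.6199493408203), 7.241938591003418)
```

View pics/c30.png

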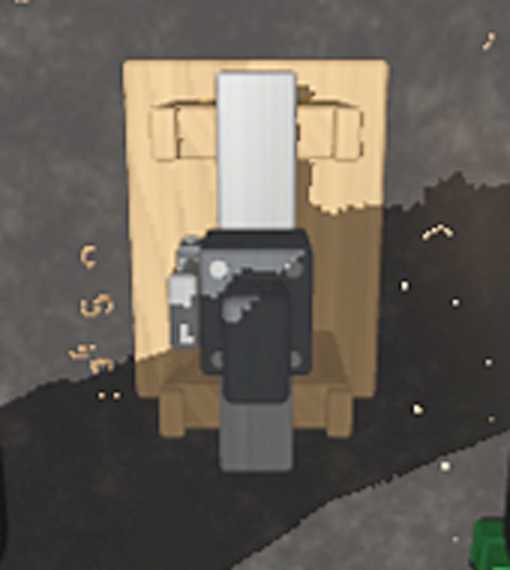

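View pics/s30.png

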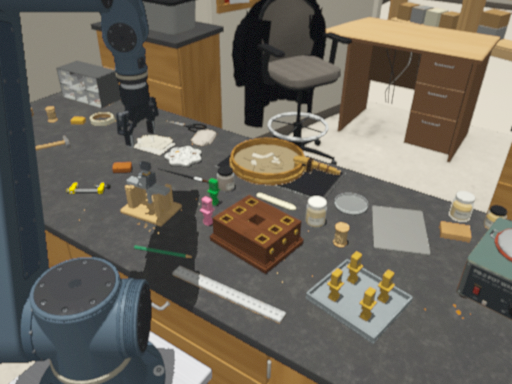

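The gauge lies on the saddle with the lever locked (43.3 mm across) and the knob 71.9 above the beam top (72.0 when locked). The scene view shows all four pins in the tray and the bystanders in place.

```bash
python3 -c "
from workcell import *
print(hand_in(), observe()['clock'])"
```

```text
the job is handed in; nothing more can be done
the job is handed in; nothing more can be done
```

I pulled the four pins that were present (b, c, d and f; sockets a and e were empty) and stood them in the tray. I then measured the mortise with the gauge, locked it, and laid it back on the saddle. The job was handed in at about 50 s; it gave no verdict.

**Last checks:**
- **Pins:** all four are standing in the tray, and the tray never moved in any view.
- **Reading:** the probe touched bottom at about 56 mm, which puts the mortise floor about 54 mm below the stand's top. Knob height above the beam was 72.0 mm when locked and 71.9 mm on the saddle, so the reading was kept.
- **Lever:** locked, with 43.3 mm across head and lever.
- **Gauge position:** within about 1 mm of the saddle's centre, level.
- **Bystanders:** in the last scene picture, by eye, the jars, spool, folder and the pink and green look-alikes are where they started.

**Disagreements:**
- The wrist camera reads heights about 2.5 mm low, so I used height differences instead.
- The top and wrist cameras differed by up to 2.5 mm sideways.
- While I closed the lever, the gauge slid about 4 mm across the stand, with the rod staying inside the mortise.

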